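# Post the lens cubes into the dust box

### The arm

A 6-joint arm with a two-finger parallel gripper is mounted at the origin on a cart in front of the work surface, level with it; the furniture and walls round the work are solid. World frame = base frame: x ahead of the robot, y to its left, z up, the work surface at z = 0. Lengths are in mm, angles in rad, forces in N, time in s.
With the tool pointing down it reaches from about 350 to 775 mm from the base axis. Payload 7.3 kg.
Tool frame: the origin (TCP) lies at the very end of the fingers, on their centre line; the grasp point (between the pads) lies 19 mm behind it; z points along the fingers, y is the line along which they close (so a half turn about z gives the same grasp; the last joint's range is limited). The gripper opens to 92 mm and grips with 3 to 60 N. Pads are 19 mm wide; open, the fingers measure 130 mm over their backs; the gripper's body (75 mm by 190 mm) begins 47 mm behind the grasp point.
Start: joints at [1.194, 0.342, 1.524, -0, 1.275, -0.146], TCP at [120.081, 511.102, 226.741] pointing down, gripper open.
Joint ranges: [-2.53, 2.53], [-0.77, 2.02], [0.04, 2.7], [-1, 4.14], [0.28, 2.66], [-3.11, 3.11]. Speed limits (rad/s): [2.57, 2.57, 3.14, 3.14, 3.14, 3.14].

### API

Orientations are given as [roll, pitch, yaw] about the fixed x, y, z axes, in that order (R = Rz(yaw) Ry(pitch) Rx(roll)).
In Python, from plant import bot gives the robot as it stands.
- The arm moves only by the tool jog_arm, never from a script. Its argument "targets" is a list of rows, each an object with "xyz": the shift along the tool's x, y, z as a fraction of full scale, a list of three; "spin": the turn about the tool's z as a fraction of full scale. In form: [{"xyz": [x, y, z], "spin": spin}, ...]. A call has exactly 10 rows; each row shifts and turns the commanded pose from where the row before left it, along the tool's axes as they then stand; what a row does not reach is not made up. Full scale, the value 1, is 80 mm for a shift and 0.1 rad for a turn. A row lasts 1/8 s, in which the tool goes at most 62.5 mm and 10.7 degrees, less where a joint would pass 70% of its speed; a pose out of reach is approached as far as the arm can. A call with a number of a shift or a turn outside -1 to 1 is refused whole. A call with a gripper value outside its range is refused whole. "gripper" is the opening in per cent of the stroke, from 0 (shut) to 100 (fully open), set as the call begins (left out, the last holds). The fingers move at their own pace and stop on an object; the grip force is fixed at half the most. Time passes only in rows, so rows that do not move let the fingers close, or fill a call up. It gives the time, the measured TCP pose, the force, the opening and the grip force at its end, in the units of the state.
- bot.get_obs(): the state, without advancing time (a new reading comes with each control period).
- bot.capture(name): name is "scene" or "top" or "wrist"; returns the picture (384x512x3 uint8, blue, green, red); there is no depth.
- bot.get_calibration(name): a dict with "vfov" (degrees; the focal length in pixels is half the picture's height over the tangent of half this angle, whatever the lens; pixels are square), "cx", "cy" (the principal point, pixels), "eye" and "rotation" of the camera in the world. Camera axes: x right, y down, z forward; pixel columns grow to the right and rows downward; lengths in mm; the calibration is good to about 2 mm. A picture is of the moment at which its call begins: read the wrist's pose just before it. get_calibration takes no time and is no camera call; for the wrist camera it gives the pose at the moment of the call.
- bot.close_job(): hands the job in; it is judged then, once.
The state is a dict: "time": time; "joint_positions": joint angles; "dq": joint speeds; "tau": joint torques, N m; "tool_pos": TCP position; "tcp_rot": TCP orientation; "contact_force": force on the tool from outside, world axes, zero at the start; "moment": the same for the moment, N m; "grip_width": finger opening in mm; "finger_force": force on a finger pad.
Only numpy, scipy, OpenCV 4.12 (cv2) and the standard library are available. Lean on these libraries where they do the work, as an engineer would, in place of code of your own. Each camera call takes 0.05 s, during which the arm holds its last target. There are 200 camera calls.

### The job

Put the black lens cubes away: lift the lid of the carrying case until it rests back on its stop, then post every lens cube in it through the sprung flap in the top of the clear dust box, holding the flap down until the cube has dropped inside and then letting it swing shut. When the last cube is in, shut the lid of the case. Leave the steel post in the case, and do not disturb the bottle, the tape roll and the post holder on the table.

Things in the scene. Friction and masses are not known exactly. Their poses are not given: they have to be found in the camera images.
- case: fixed carrying case, an open black tray 154 x 260 mm and 46 mm high with 5 mm walls; its floor inside is 6 mm above the table. Origin: centre of its underside. x points from the front (tab side) to the hinge side, y along the hinge. The lens cubes stand in a row along y on its floor, about 46 mm apart, with the steel post beyond one end of the row
- case_lid (a joint): angle of the case's flat grey lid (160 x 266 x 7 mm, 160 g), rad: 0 shut, 1.75 fully open, leaning back on its stop, where it stays by its weight. Hinge axis along the case's y, 80 mm behind (+x of) the case's centre and 48 mm above the table; it falls shut, slowed by a damped hinge, from anywhere nearer than upright
- lid_tab (a point): grip point of the aluminium tab of the lid: a block 24 mm wide (case y) and 12 mm thick that juts out of the middle of the lid's front edge in the lid's plane, 38 mm beyond the edge. Point: on its centre line, 184 mm from the hinge axis, 24 mm beyond the lid's edge and 27 mm in front of the tray's front wall when shut. Moves with the lid
- dust_box: fixed dust box with clear walls, 134 (x) x 240 (y) x 124 mm high. Origin: centre of its underside. x points from the front to the hinge side of its flap. Closed all round but for the flap in its top; inside, the soft floor lies 12 mm and the underside of the top 118 mm above the table
- box_flap (a joint): angle of the sprung flap, rad: 0 shut (level), 1.4 fully open (hanging down inside). The spring shuts it with about 0.1 Nm when shut and 0.18 Nm when open, enough to bear a cube laid on it
- flap_mid (a point): centre of the opening in the top of the dust box, at the height of the top face (124 mm above the table). Opening 70 mm (box x) by 200 mm (box y), filled by a dark steel flap 68 mm long and 3 mm thick, hinged along its far edge (35 mm at +x of this point); its free edge, at the front (-x), is pushed down into the box
- cube_1_mid (a point): black lens cube with a round window in its sides, 25 x 25 mm across and 25 mm high (a small screw stands up to 3 mm above that), 70 g give or take a third; stands on the floor of the case at the start, or is absent. Point: its centre; axes along its edges, z up as it stands
- cube_2_mid (a point): black lens cube with a round window in its sides, 24 x 24 mm across and 24 mm high (a small screw stands up to 3 mm above that), 70 g give or take a third; stands on the floor of the case at the start, or is absent. Point: its centre; axes along its edges, z up as it stands
- cube_3_mid (a point): black lens cube with a round window in its sides, 28 x 28 mm across and 29 mm high (a small screw stands up to 3 mm above that), 70 g give or take a third; stands on the floor of the case at the start, or is absent. Point: its centre; axes along its edges, z up as it stands
- cube_4_mid (a point): black lens cube with a round window in its sides, 25 x 25 mm across and 25 mm high (a small screw stands up to 3 mm above that), 70 g give or take a third; stands on the floor of the case at the start, or is absent. Point: its centre; axes along its edges, z up as it stands
- steel_post_mid (a point): plain steel post, a rod 13 mm thick and 42 mm long, lying in the case along the case's x. Point: its centre
- bottle: small brown bottle with a white cap, 22 mm across, 44 mm high, standing on the table; bystander. Origin: centre of its underside
- tape: roll of black tape, 64 mm across, 19 mm high, lying on the table; bystander. Origin: centre of its underside
- holder: black post holder, a tube 24 mm thick and 50 mm high, standing on the table; bystander. Origin: centre of its underside

How it is judged (in metres and radians):
On the way, in this order (a step that is already met when the one before it is completed fails the run):
1. the lid of the case rests open on its stop (value of joint case_lid above 1.65 rad), for 0.3 s.
2. every lens cube is inside the dust box, the flap shut and the lid of the case still open (x of cube_1_mid in the frame of dust_box between -0.066 and 0.066 m and y of cube_1_mid in the frame of dust_box between -0.119 and 0.119 m and z of cube_1_mid in the frame of dust_box between 0 and 0.095 m and x of cube_2_mid in the frame of dust_box between -0.066 and 0.066 m and y of cube_2_mid in the frame of dust_box between -0.119 and 0.119 m and z of cube_2_mid in the frame of dust_box between 0 and 0.095 m and x of cube_3_mid in the frame of dust_box between -0.066 and 0.066 m and y of cube_3_mid in the frame of dust_box between -0.119 and 0.119 m and z of cube_3_mid in the frame of dust_box between 0 and 0.095 m and x of cube_4_mid in the frame of dust_box between -0.066 and 0.066 m and y of cube_4_mid in the frame of dust_box between -0.119 and 0.119 m and z of cube_4_mid in the frame of dust_box between 0 and 0.095 m and value of joint box_flap below 0.06 rad and value of joint case_lid above 1.5 rad), for 0.2 s.
At the end, for the whole second after the job is handed in: every lens cube lies at rest inside the dust box (its centre within the walls and lower than 95 mm above the table), the flap and the lid of the case are shut (each within 0.06 rad), and the steel post is still in the case (x of cube_1_mid in the frame of dust_box between -0.066 and 0.066 m and y of cube_1_mid in the frame of dust_box between -0.119 and 0.119 m and z of cube_1_mid in the frame of dust_box between 0 and 0.095 m and x of cube_2_mid in the frame of dust_box between -0.066 and 0.066 m and y of cube_2_mid in the frame of dust_box between -0.119 and 0.119 m and z of cube_2_mid in the frame of dust_box between 0 and 0.095 m and x of cube_3_mid in the frame of dust_box between -0.066 and 0.066 m and y of cube_3_mid in the frame of dust_box between -0.119 and 0.119 m and z of cube_3_mid in the frame of dust_box between 0 and 0.095 m and x of cube_4_mid in the frame of dust_box between -0.066 and 0.066 m and y of cube_4_mid in the frame of dust_box between -0.119 and 0.119 m and z of cube_4_mid in the frame of dust_box between 0 and 0.095 m and linear speed of each of cube_1, cube_2, cube_3, cube_4 below 0.05 m/s and value of joint each of box_flap, case_lid below 0.06 rad and x of steel_post_mid in the frame of case between -0.08 and 0.08 m and y of steel_post_mid in the frame of case between -0.13 and 0.13 m and z of steel_post_mid in the frame of case below 0.05 m); the robot touches nothing.
It fails at once if the bottle was knocked over or pushed more than 40 mm away (distance of bottle from where it was at the start of the episode above 0.04 m or angle between bottle's own z axis and vertical above 0.7 rad).
It fails at once if the tape roll was knocked over or pushed more than 40 mm away (distance of tape from where it was at the start of the episode above 0.04 m or angle between tape's own z axis and vertical above 0.7 rad).
It fails at once if the post holder was knocked over or pushed more than 40 mm away (distance of holder from where it was at the start of the episode above 0.04 m or angle between holder's own z axis and vertical above 0.7 rad).
Of cube_1, cube_2, cube_3, cube_4 only 3 to 4 are there at a start; the rules pass over those that are not, and their reading is None.
At some moment in a run one of cube_1, cube_2, cube_3, cube_4 may be knocked a few centimetres aside while the robot is not near it.
Once in a run the grip may slacken for a moment while it holds something.
It also fails if it takes over 208 s, if anything falls off the work surface, if the arm or the gripper's body presses on something with over 40 N, if the wrist force passes 120 N, or if a joint passes its speed limit or range.

## Working session

There is one attempt and no reset: what is moved stays moved. The work goes in short steps, Python scripts to look and compute and a tool call to move; the robot and the scene stay as the last step left them, time stands still between calls to the robot, and variables do not carry over. Pictures are saved under pics/ and viewed, at most 14 in all, crops included, and the job is handed in when it is done.

Besides the shell and the picture viewer there is one more tool, called after "Request:" in YAML: its name, and indented under it one key for each argument. jog_arm: Moves the arm, as the interface text tells. Shift numbers are shares of 80 mm and turn numbers shares of 0.1 rad, none past 1 either way. Its arguments: {"type":"object","properties":{"targets":{"type":"array","items":{"type":"object","properties":{"xyz":{"type":"array","items":{"type":"number"}},"spin":{"type":"number"}}}},"gripper":{"type":"number"}},"required":["targets"]}

```bash
mkdir -p pics; ls
python3 - <<'E'
from plant import bot
import cv2
o=bot.get_obs(); print(o)
for n in("scene","top","wrist"):
    print(n,bot.get_calibration(n)); cv2.imwrite(f"pics/a_{n}.png",bot.capture(n))
E
```

```text
pics
{'time': 0.0, 'joint_positions': array([ 1.19400891e+00,  3.42718425e-01,  1.52505543e+00, -4.11499634e-06,
        1.27539568e+00, -1.46027950e-01]), 'dq': array([ 0.00023347, -0.00048853,  0.00238674, -0.00113128, -0.00165192,
       -0.00094065]), 'tau': array([ 5.30632315e-04, -4.31222713e+01, -2.44233209e+01,  7.19577447e-02,
        5.54866449e-02, -5.80361939e-05]), 'tool_pos': array([119.91224299, 510.68598264, 226.03379395]), 'tcp_rot': array([-3.14003198e+00, -2.25558340e-04,  2.91083421e+00]), 'contact_force': array([ 0.76256981,  0.43232104, -0.16506536]), 'moment': array([-0.02179139, -0.01450486,  0.02799524]), 'finger_force': 0.0, 'grip_width': 91.80173421696965}
scene {'vfov': 53.66874577852605, 'cx': 255.87697083187058, 'cy': 195.90131082071156, 'eye': array([-490.90113969, -665.8818358 ,  817.28011716]), 'rotation': array([-2.12128519, -0.0238567 , -1.01360693])}
top {'vfov': 55.221618405343605, 'cx': 255.37160929988914, 'cy': 186.91289747223254, 'eye': array([ 454.26526331,  -47.3003832 , 1182.83339223]), 'rotation': array([-3.10453976,  0.00524013, -1.58397344])}
wrist {'vfov': 63.96583150665523, 'cx': 262.58086475839957, 'cy': 187.3203849368816, 'eye': array([ 49.52825553, 525.86262882, 384.10904162]), 'rotation': array([2.87247772e+00, 2.07430285e-03, 1.34093381e+00])}
```

View pics/a_top.png

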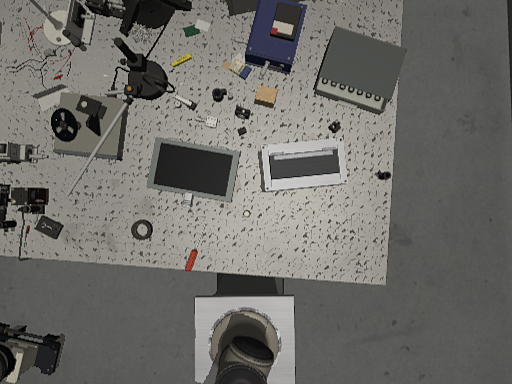

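View pics/a_scene.png

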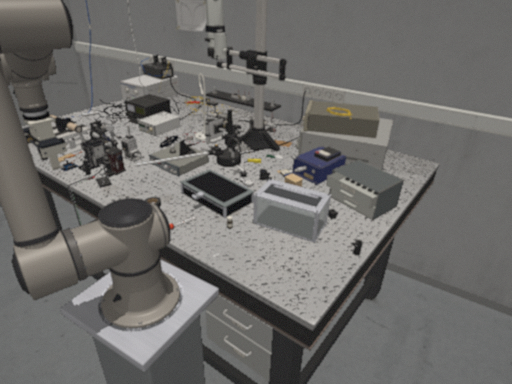

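The top view shows the case at about (195,168) with its tab at (187,199), the dust box at (303,165), the bottle at about (247,213) and the tape at (142,230). The scene view confirms this. Next I'll take an enlarged crop and find the corners.

```bash
cat > h.py <<'E'
import numpy as np, cv2
from scipy.spatial.transform import Rotation as R
from plant import bot
def Rm(r): return R.from_euler('xyz',r).as_matrix()
def ray(c,u,v):
    f=192/np.tan(np.radians(c['vfov']/2))
    return Rm(c['rotation'])@np.array([(u-c['cx'])/f,(v-c['cy'])/f,1])
def onplane(c,u,v,z):
    d=ray(c,u,v); e=np.array(c['eye']); return e+d*(z-e[2])/d[2]
def proj(c,p):
    f=192/np.tan(np.radians(c['vfov']/2)); q=Rm(c['rotation']).T@(np.array(p)-c['eye']); return f*q[:2]/q[2]+[c['cx'],c['cy']]
def to_tool(dp,o=None):
    o=o or bot.get_obs(); return Rm(o['tcp_rot']).T@np.array(dp)
E
python3 - <<'E'
from h import *
im=cv2.imread("pics/a_top.png"); c=bot.get_calibration("top")
cr=im[120:250,120:360]; cv2.imwrite("pics/a_topc.png",cv2.resize(cr,None,fx=3.3,fy=3.3,interpolation=cv2.INTER_CUBIC))
for n,u,v,z in[("tab",187,199,50),("box",303,165,124),("bottle",247,213,44),("tape",142,230,19),("lid",195,168,50)]: print(n,onplane(c,u,v,z).round())
g=im.astype(int).sum(2)
# black lid panel and box
hsv=cv2.cvtColor(im,cv2.COLOR_BGR2HSV)
m=(hsv[...,2]<60).astype(np.uint8)
for k in cv2.findContours(m,cv2.RETR_EXTERNAL,cv2.CHAIN_APPROX_NONE)[0]:
    a=cv2.contourArea(k); x,y,w,h=cv2.boundingRect(k)
    if a>300 and 120<y<220: print(a,cv2.minAreaRect(k))
E
```

```text
tab [462. 170.  50.]
box [ 555. -181.  124.]
bottle [416. -15.  44.]
tape [366. 319.  19.]
lid [557. 144.  50.]
346.5 ((48.79999542236328, 226.40000915527344), (25.043964385986328, 16.099689483642578), 26.56505012512207)
754.5 ((29.5, 223.5), (37.0, 73.0), 0.0)
344.0 ((8.0, 207.5), (47.0, 16.0), 90.0)
2897.5 ((192.68289184570312, 169.29698181152344), (73.16362762451172, 41.36091232299805), 10.007980346679688)
```

View pics/a_topc.png

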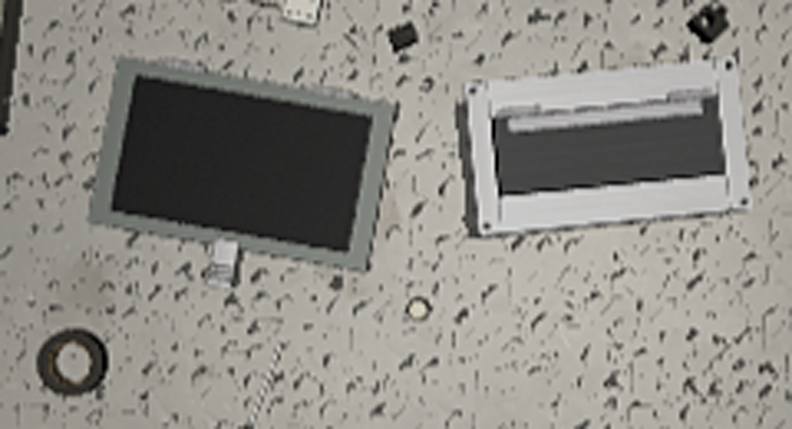

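The lid is shut. Crop corners of the lid are (122,60), (397,103), (365,270) and (90,222). Box corners are (465,85), (737,58), (748,208) and (478,235). The bottle is at (418,308), the tape at (72,362) and the holder probably at (403,37).

Run:
```python
from h import *
c=bot.get_calibration("top")
P=lambda u,v,z:onplane(c,120+u/3.3,120+v/3.3,z)
for n,q,z in[("lid",[(122,60),(397,103),(365,270),(90,222)],51),("box",[(465,85),(737,58),(748,208),(478,235)],124)]:
    p=np.array([P(*a,z) for a in q]); print(n,p.mean(0).round(1),[np.linalg.norm(p[i]-p[i-1]).round() for i in range(4)])
    d=p[0]+p[3]-p[1]-p[2]; print("yaw",np.arctan2(-d[0],d[1]))
print(P(222,262,50),P(418,308,44),P(72,362,19),P(403,37,50))
o=bot.get_obs(); print(o['tool_pos'],o['tcp_rot'])
cw=bot.get_calibration("wrist"); print("camera in tool", to_tool(cw['eye']-o['tool_pos']), )
print(Rm(o['tcp_rot']).T@Rm(cw['rotation']))
```

```text
lid [552.6 148.   51. ] [np.float64(155.0), np.float64(262.0), np.float64(159.0), np.float64(262.0)]
yaw -0.1776172646435965
box [ 557.  -183.5  124. ] [np.float64(132.0), np.float64(240.0), np.float64(132.0), np.float64(237.0)]
yaw 0.08592361913710989
[460.59056093 168.81093398  50.        ] [415.05515725 -13.85708048  44.        ] [366.83613829 319.2797123   19.        ] [670.00490638  -3.04441893  50.        ]
[119.9814122  510.80622193 226.22119848] [-3.14047850e+00 -1.28132355e-04  2.91081323e+00]
camera in tool [  72.04551474   -1.60570154 -157.96766877]
[[ 9.16154902e-04 -9.63963218e-01 -2.66033972e-01]
 [ 9.99999308e-01  1.07951816e-03 -4.67840737e-04]
 [ 7.38169766e-04 -2.66033359e-01  9.63963540e-01]]
```

Request:
jog_arm:
  targets:
    - {"xyz": [-0.5, -0.325, 0.035], "spin": 0}
    - {"xyz": [-0.5, -0.325, 0.035], "spin": 0}
    - {"xyz": [-0.5, -0.325, 0.035], "spin": 0}
    - {"xyz": [-0.5, -0.325, 0.035], "spin": 0}
    - {"xyz": [-0.5, -0.325, 0.035], "spin": 0}
    - {"xyz": [-0.5, -0.325, 0.035], "spin": 0}
    - {"xyz": [-0.5, -0.325, 0.035], "spin": 0}
    - {"xyz": [-0.5, -0.325, 0.035], "spin": 0}
    - {"xyz": [-0.5, -0.325, 0.035], "spin": 0}
    - {"xyz": [-0.5, -0.325, 0.035], "spin": -0.53}
  gripper: 65

```text
time: 1.4
tool_pos: [450.8, 165.2, 198.5]
tcp_rot: [3.141, -0.0, 2.965]
contact_force: [-0.8, 0.6, 0.2]
grip_width: 59.5
finger_force: 0.0
```

Request:
jog_arm:
  targets:
    - {"xyz": [0, 0, 0]}
    - {"xyz": [0, 0, 0]}
    - {"xyz": [0, 0, 0]}
    - {"xyz": [0, 0, 0]}
    - {"xyz": [0, 0, 0]}
    - {"xyz": [0, 0, 0]}
    - {"xyz": [0, 0, 0]}
    - {"xyz": [0, 0, 0]}
    - {"xyz": [0, 0, 0]}
    - {"xyz": [0, 0, 0]}

```text
invalid input
```

Run:
```python
from h import *
o=bot.get_obs(); print(o['time'],o['tool_pos'],o['tcp_rot'],o['grip_width'])
c=bot.get_calibration("wrist"); cv2.imwrite("pics/w1.png",bot.capture("wrist"))
print("pred tab",proj(c,[450.3,166.4,50]))
```

```text
1.4 [450.84085855 165.18753267 198.54106472] [ 3.14147245e+00 -1.81292958e-04  2.96484395e+00] 59.523469118535424
pred tab [265.32932537 174.90048883]
```

View pics/w1.png

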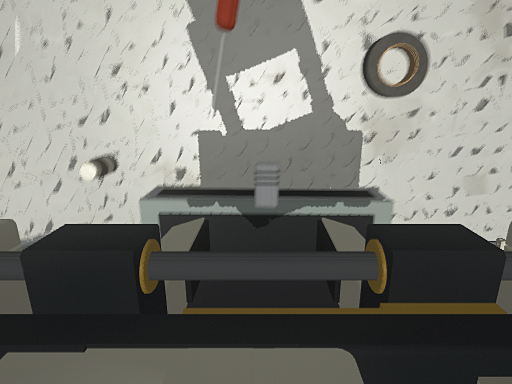

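The wrist view shows the tab centred at about (267,183), between columns 255 and 279 and rows 165 to 207. The bottle is at (95,170) and the tape at (396,65). I'm descending onto the outer part of the tab, then closing.

Request:
jog_arm:
  targets:
    - {"xyz": [0, 0.02, 0.3], "spin": 0}
    - {"xyz": [0, 0, 0.3], "spin": 0}
    - {"xyz": [0, 0, 0.3], "spin": 0}
    - {"xyz": [0, 0, 0.3], "spin": 0}
    - {"xyz": [0, 0, 0.3], "spin": 0}
    - {"xyz": [0, 0, 0.3], "spin": 0}
    - {"xyz": [0, 0, 0.27], "spin": 0}
    - {"xyz": [0, 0, 0], "spin": 0}
    - {"xyz": [0, 0, 0], "spin": 0}
    - {"xyz": [0, 0, 0], "spin": 0}

```text
time: 2.7
tool_pos: [450.9, 168.3, 34.0]
tcp_rot: [3.141, 0.002, 2.964]
contact_force: [-0.4, 0.5, -0.3]
grip_width: 59.6
finger_force: 0.0
```

Request:
jog_arm:
  targets:
    - {"xyz": [0, 0, 0], "spin": 0}
    - {"xyz": [0, 0, 0], "spin": 0}
    - {"xyz": [0, 0, 0], "spin": 0}
    - {"xyz": [0, 0, 0], "spin": 0}
    - {"xyz": [0, 0, 0], "spin": 0}
    - {"xyz": [0, 0, 0], "spin": 0}
    - {"xyz": [0, 0, 0], "spin": 0}
    - {"xyz": [0, 0, 0], "spin": 0}
    - {"xyz": [0, 0, 0], "spin": 0}
    - {"xyz": [0, 0, 0], "spin": 0}
  gripper: 10

```text
time: 3.95
tool_pos: [450.8, 170.4, 33.3]
tcp_rot: [3.138, 0.001, 2.963]
contact_force: [-0.3, 13.8, -0.1]
grip_width: 23.5
finger_force: 30.0
```

```bash
python3 -c "
import numpy as np
t=np.linspace(0,1.7,31);r=187/80
d=np.c_[-np.diff(r*(1-np.cos(t))),-np.diff(r*np.sin(t))].round(2);print(d.tolist(),d.sum(0)*80)"
```

```text
[[-0.0, -0.13], [-0.01, -0.13], [-0.02, -0.13], [-0.03, -0.13], [-0.03, -0.13], [-0.04, -0.13], [-0.05, -0.12], [-0.05, -0.12], [-0.06, -0.12], [-0.07, -0.11], [-0.07, -0.11], [-0.08, -0.11], [-0.09, -0.1], [-0.09, -0.1], [-0.1, -0.09], [-0.1, -0.08], [-0.11, -0.08], [-0.11, -0.07], [-0.11, -0.07], [-0.12, -0.06], [-0.12, -0.05], [-0.12, -0.05], [-0.13, -0.04], [-0.13, -0.03], [-0.13, -0.02], [-0.13, -0.02], [-0.13, -0.01], [-0.13, -0.0], [-0.13, 0.01], [-0.13, 0.01]] [-209.6 -185.6]
```

Request:
jog_arm:
  targets:
    - {"xyz": [0, 0.03, -0.13], "spin": 0}
    - {"xyz": [-0.01, 0.01, -0.13], "spin": 0}
    - {"xyz": [-0.02, 0, -0.13], "spin": 0}
    - {"xyz": [-0.03, 0, -0.13], "spin": 0}
    - {"xyz": [-0.03, 0, -0.13], "spin": 0}
    - {"xyz": [-0.04, 0, -0.13], "spin": 0}
    - {"xyz": [-0.05, 0, -0.12], "spin": 0}
    - {"xyz": [-0.05, 0, -0.12], "spin": 0}
    - {"xyz": [-0.06, 0, -0.12], "spin": 0}
    - {"xyz": [-0.07, 0, -0.11], "spin": 0}

```text
time: 5.2
tool_pos: [479.3, 165.2, 133.3]
tcp_rot: [-3.14, -0.0, 2.964]
contact_force: [4.0, -5.3, -5.5]
grip_width: 23.9
finger_force: 30.0
```

Request:
jog_arm:
  targets:
    - {"xyz": [-0.07, -0.01, -0.11], "spin": 0}
    - {"xyz": [-0.08, -0.01, -0.11], "spin": 0}
    - {"xyz": [-0.09, 0, -0.1], "spin": 0}
    - {"xyz": [-0.09, 0, -0.1], "spin": 0}
    - {"xyz": [-0.1, 0, -0.09], "spin": 0}
    - {"xyz": [-0.1, 0, -0.08], "spin": 0}
    - {"xyz": [-0.11, 0, -0.08], "spin": 0}
    - {"xyz": [-0.11, 0, -0.07], "spin": 0}
    - {"xyz": [-0.11, 0, -0.07], "spin": 0}
    - {"xyz": [-0.12, 0, -0.06], "spin": 0}

```text
time: 6.45
tool_pos: [556.3, 150.4, 202.6]
tcp_rot: [-3.141, -0.001, 2.964]
contact_force: [2.4, -0.0, -8.9]
grip_width: 24.0
finger_force: 30.0
```

Request:
jog_arm:
  targets:
    - {"xyz": [-0.12, 0, -0.05], "spin": 0}
    - {"xyz": [-0.12, 0, -0.05], "spin": 0}
    - {"xyz": [-0.13, 0, -0.04], "spin": 0}
    - {"xyz": [-0.13, 0, -0.03], "spin": 0}
    - {"xyz": [-0.13, 0, -0.02], "spin": 0}
    - {"xyz": [-0.13, 0, -0.02], "spin": 0}
    - {"xyz": [-0.13, 0, -0.01], "spin": 0}
    - {"xyz": [-0.13, 0, 0], "spin": 0}
    - {"xyz": [-0.13, 0, 0.01], "spin": 0}
    - {"xyz": [-0.13, 0, 0.01], "spin": 0}

```text
time: 7.7
tool_pos: [657.0, 131.3, 219.0]
tcp_rot: [-3.14, -0.001, 2.963]
contact_force: [-4.1, -6.3, -5.8]
grip_width: 23.6
finger_force: 30.0
```

Run:
```python
from h import *
o=bot.get_obs(); print(o['time'],o['tool_pos'],o['tcp_rot'],o['grip_width'],o['contact_force'],o['moment'])
c=bot.get_calibration("top"); im=bot.capture("top"); cv2.imwrite("pics/t2.png",im)
cv2.imwrite("pics/t2c.png",cv2.resize(im[100:230,130:370],None,fx=3.3,fy=3.3,interpolation=cv2.INTER_CUBIC))
```

```text
7.7 [657.02980155 131.28004903 218.98062558] [-3.13980223e+00 -9.69077421e-04  2.96312788e+00] 23.597641718964205 [-4.05656406 -6.27799993 -5.81212557] [-0.85809205  0.95898335 -0.07196807]
```

View pics/t2c.png

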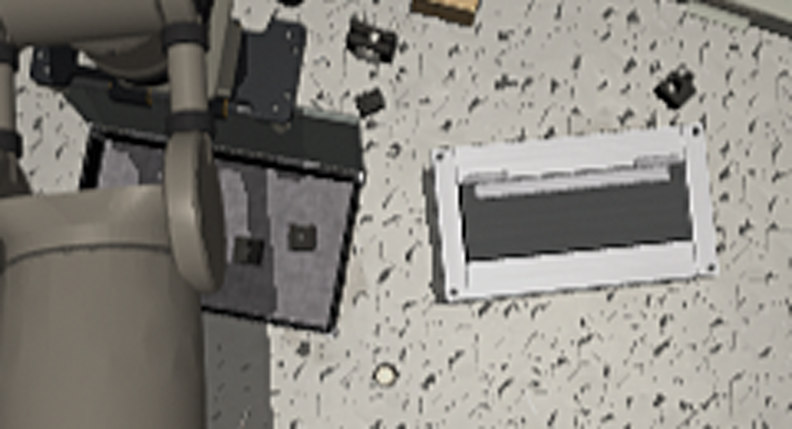

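The lid is nearly fully open and two cubes show at (248,250) and (302,237); the arm hides the rest. I'm releasing the tab, rising and looking from above.

Request:
jog_arm:
  targets:
    - {"xyz": [0, 0, 0], "spin": 0}
    - {"xyz": [0, 0, 0], "spin": 0}
    - {"xyz": [0, 0, 0], "spin": 0}
    - {"xyz": [0, 0, 0], "spin": 0}
    - {"xyz": [0, 0, -0.2], "spin": 0}
    - {"xyz": [0, 0, -0.3], "spin": 0}
    - {"xyz": [0, 0, -0.4], "spin": 0}
    - {"xyz": [0.2, 0, 0], "spin": 0}
    - {"xyz": [0.2, 0, 0], "spin": 0}
    - {"xyz": [0, 0, 0], "spin": 0}
  gripper: 60

```text
time: 9.0
tool_pos: [625.1, 138.6, 292.6]
tcp_rot: [3.141, 0.002, 2.964]
contact_force: [0.3, 0.4, -0.5]
grip_width: 55.0
finger_force: 0.0
```

Run:
```python
from h import *
o=bot.get_obs(); print(o['time'],o['tool_pos'],o['tcp_rot'],o['grip_width'],o['contact_force'])
c=bot.get_calibration("wrist"); cv2.imwrite("pics/w2.png",bot.capture("wrist"))
cv2.imwrite("pics/w2b.png",cv2.resize(cv2.imread("pics/w2.png")[:240],None,fx=1.55,fy=1.55))
import pickle; pickle.dump(c,open("w2.pkl","wb"))
```

```text
9.0 [625.058318   138.57108057 292.56374129] [3.14084289e+00 1.97751478e-03 2.96437947e+00] 55.028362288447845 [ 0.27415384  0.43442797 -0.464283  ]
```

View pics/w2b.png

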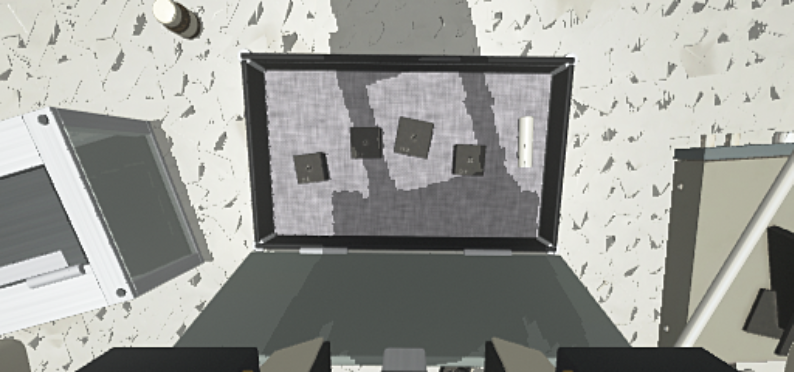

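The wrist view shows four cubes in scaled pixels at (311,168), (366,143), (413,137, the large one) and (469,160). The post is at (526,142) and the tray rim corners are at about (242,55), (574,60), (553,247) and (257,247).

```bash
cat > meas.py <<'E'
from h import *
# cube tops: dark blobs within the tray, seen in wrist image
def cubes(im,c,ctr=(555,150),psi=-0.178,thr=75,half=(60,118)):
    g=cv2.cvtColor(im,cv2.COLOR_BGR2GRAY)
    cs,sn=np.cos(psi),np.sin(psi)
    poly=np.array([proj(c,[ctr[0]+a*cs-b*sn,ctr[1]+a*sn+b*cs,6]) for a,b in[(-half[0],-half[1]),(-half[0],half[1]),(half[0],half[1]),(half[0],-half[1])]])
    m=np.zeros(g.shape,np.uint8); cv2.fillPoly(m,[poly.astype(int)],1); m[(g>thr)]=0
    m=cv2.morphologyEx(m,cv2.MORPH_OPEN,np.ones((3,3)))
    out=[]
    for k in cv2.findContours(m,cv2.RETR_EXTERNAL,cv2.CHAIN_APPROX_NONE)[0]:
        if 120<cv2.contourArea(k)<2500:
            b=cv2.boxPoints(cv2.minAreaRect(k)); p=np.array([onplane(c,*q,32)[:2] for q in b])
            s=[np.linalg.norm(p[i]-p[i-1]) for i in range(4)]; e=p[1]-p[0]
            ce=p.mean(0); d=ce-ctr
            print("px",b.mean(0).round(1),"xy",ce.round(1),"size",np.round(s[:2],1),"yaw mod90",round((np.degrees(np.arctan2(e[1],e[0]))+45)%90-45,1),"case",(d@[cs,sn]).round(1),(d@[-sn,cs]).round(1))
E
python3 - <<'E'
from meas import *
import pickle
im=cv2.imread("pics/w2.png"); c=pickle.load(open("w2.pkl","rb"))
g=cv2.cvtColor(im,cv2.COLOR_BGR2GRAY)
for s in[(311,168),(366,143),(413,137),(469,160),(340,220),(430,220),(366,110),(300,110)]: print(s,g[int(s[1]/1.55),int(s[0]/1.55)],end=' ')
print()
q=[(242,55),(574,60),(553,250),(257,250)]
p=np.array([onplane(c,u/1.55,v/1.55,46)[:2] for u,v in q]); print(p.round(1),p.mean(0).round(1)); d=p[1]+p[2]-p[0]-p[3]; print("yaw",np.arctan2(-d[0],d[1]))
for t in(60,75): cubes(im,c,thr=t); print()
print("post",onplane(c,526/1.55,142/1.55,19))
E
```

```text
(311, 168) 61 (366, 143) 77 (413, 137) 77 (469, 160) 125 (340, 220) 110 (430, 220) 105 (366, 110) 105 (300, 110) 173 
[[455.5  37.3]
 [504.2 290.2]
 [650.7 260. ]
 [606.1   9.2]] [554.1 149.2]
yaw -0.18317509550909755

px [236.   91.5] xy [534.8 117.9] size [23.6 25.8] yaw mod90 -10.1 case -14.2 -35.2

post [558.53538013 253.30237605  19.        ]
```

Run:
```python
from meas import *
import pickle
im=cv2.imread("pics/w2.png"); c=pickle.load(open("w2.pkl","rb"))
for t in(82,90,97): cubes(im,c,ctr=(554,149),psi=-.181,thr=t); print()
```

```text
px [236.   91.5] xy [534.8 117.9] size [23.6 25.8] yaw mod90 -10.1 case -13.3 -34.0

px [302. 103.] xy [564.1 200.3] size [25.3 26. ] yaw mod90 -10.1 case 0.7 52.3
px [236.  92.] xy [535.4 117.8] size [24.9 25.8] yaw mod90 -10.1 case -12.7 -34.0
px [266.6  88. ] xy [537.5 157.8] size [29.1 27.9] yaw mod90 -21.3 case -17.8 5.7

px [200.6 107.7] xy [546.6  68. ] size [23.2 27. ] yaw mod90 -2.3 case 7.3 -81.1
px [302. 103.] xy [564.1 200.3] size [25.3 26. ] yaw mod90 -10.1 case 0.7 52.3
px [236.  92.] xy [535.4 117.8] size [24.9 25.8] yaw mod90 -10.1 case -12.7 -34.0
px [266.6  88.1] xy [537.7 157.8] size [29.7 28.1] yaw mod90 -22.3 case -17.7 5.7
```

Request:
jog_arm:
  targets:
    - {"xyz": [0.27, -0.35, 0], "spin": 0}
    - {"xyz": [0.27, -0.35, 0], "spin": 0}
    - {"xyz": [0.27, -0.36, 0], "spin": 0}
    - {"xyz": [0, 0, 0.3], "spin": -1}
    - {"xyz": [0, 0, 0.5], "spin": 0}
    - {"xyz": [0, 0, 0.5], "spin": 0}
    - {"xyz": [0, 0, 0.5], "spin": 0}
    - {"xyz": [0, 0, 0.5], "spin": 0}
    - {"xyz": [0, 0, 0.4], "spin": 0}
    - {"xyz": [0, 0, 0.2], "spin": 0}
  gripper: 36

```text
time: 10.3
tool_pos: [546.7, 66.0, 57.2]
tcp_rot: [-3.142, -0.002, 3.063]
contact_force: [-0.0, 0.9, 0.7]
grip_width: 33.0
finger_force: 0.0
```

Run:
```python
from h import *
o=bot.get_obs(); print(o['time'],o['tool_pos'],o['tcp_rot'],o['grip_width'])
c=bot.get_calibration("wrist"); im=bot.capture("wrist"); cv2.imwrite("pics/w3.png",im)
print(to_tool([546.6-o['tool_pos'][0],66-o['tool_pos'][1],0])/80)
```

```text
10.3 [546.66311204  66.01281524  57.1571422 ] [-3.14153999e+00 -1.86513929e-03  3.06349650e+00] 32.98203248120801
[ 7.73994053e-04 -2.21248767e-04  2.68514217e-06]
```

View pics/w3.png

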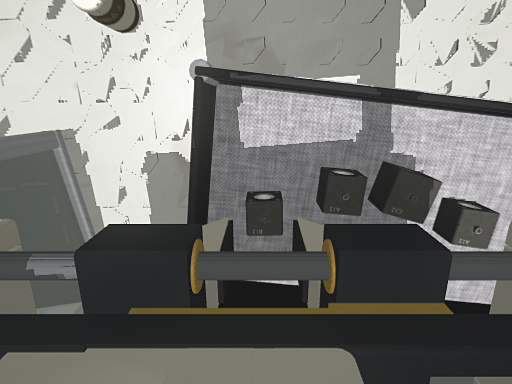

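Cube A sits centred and square between the fingers (columns 247-281, fingers at 232 and 297). I'm descending and gripping.

Request:
jog_arm:
  targets:
    - {"xyz": [0, 0, 0.15], "spin": 0}
    - {"xyz": [0, 0, 0.15], "spin": 0}
    - {"xyz": [0, 0, 0.15], "spin": 0}
    - {"xyz": [0, 0, 0.12], "spin": 0}
    - {"xyz": [0, 0, 0], "spin": 0}
    - {"xyz": [0, 0, 0], "spin": 0}
    - {"xyz": [0, 0, 0], "spin": 0}
    - {"xyz": [0, 0, 0], "spin": 0}
    - {"xyz": [0, 0, 0], "spin": 0}
    - {"xyz": [0, 0, 0], "spin": 0}

```text
time: 11.6
tool_pos: [546.6, 66.3, 13.2]
tcp_rot: [3.141, 0.0, 3.064]
contact_force: [-0.7, -0.3, 0.2]
grip_width: 33.1
finger_force: 0.0
```

Request:
jog_arm:
  targets:
    - {"xyz": [0, 0, 0], "spin": 0}
    - {"xyz": [0, 0, 0], "spin": 0}
    - {"xyz": [0, 0, 0], "spin": 0}
    - {"xyz": [0, 0, 0], "spin": 0}
    - {"xyz": [0, 0, -0.1], "spin": 0}
    - {"xyz": [0, 0, -0.4], "spin": 0}
    - {"xyz": [0, 0, -0.6], "spin": 0}
    - {"xyz": [0, 0, -0.6], "spin": 0}
    - {"xyz": [0, 0, -0.6], "spin": 0}
    - {"xyz": [0, 0, -0.3], "spin": 0}
  gripper: 5

```text
time: 12.85
tool_pos: [547.3, 66.2, 224.7]
tcp_rot: [3.141, 0.005, 3.064]
contact_force: [0.5, 0.5, -0.0]
grip_width: 24.1
finger_force: 30.0
```

Request:
jog_arm:
  targets:
    - {"xyz": [-0.02, -0.3, 0], "spin": 0}
    - {"xyz": [-0.03, -0.5, 0], "spin": 0}
    - {"xyz": [-0.03, -0.6, 0], "spin": 0}
    - {"xyz": [-0.03, -0.6, 0], "spin": 0}
    - {"xyz": [-0.03, -0.6, 0], "spin": 0}
    - {"xyz": [0, -0.4, 0], "spin": 0}
    - {"xyz": [0, -0.13, 0], "spin": 0}
    - {"xyz": [0, 0, 0], "spin": -0.8}
    - {"xyz": [0, 0, 0], "spin": -0.85}
    - {"xyz": [0, 0, 0], "spin": 0}

```text
time: 14.1
tool_pos: [538.3, -183.4, 221.3]
tcp_rot: [3.141, 0.0, -3.054]
contact_force: [0.3, -0.2, 0.4]
grip_width: 23.5
finger_force: 30.0
```

Run:
```python
from h import *
o=bot.get_obs(); print(o['time'],o['tool_pos'],o['tcp_rot'],o['grip_width'],o['joint_positions'].round(2))
c=bot.get_calibration("wrist"); im=bot.capture("wrist"); cv2.imwrite("pics/w4.png",im)
import pickle; pickle.dump(c,open("w4.pkl","wb"))
for x,y in[(-67,-120),(-67,120),(67,120),(67,-120),(-35,-100),(-35,100)]:
    print((x,y),proj(c,[557+x*.9963-y*.0859,-183.5+x*.0859+y*.9963,124]).round())
```

```text
14.1 [ 538.31130334 -183.39148049  221.33921533] [ 3.14121894e+00  1.21035843e-04 -3.05431955e+00] 23.530226949909338 [-0.46  0.43  1.41  0.    1.31 -2.12]
(-67, -120) [116. 133.]
(-67, 120) [408. 133.]
(67, 120) [390. 278.]
(67, -120) [134. 277.]
(-35, -100) [145. 171.]
(-35, 100) [380. 171.]
```

View pics/w4.png

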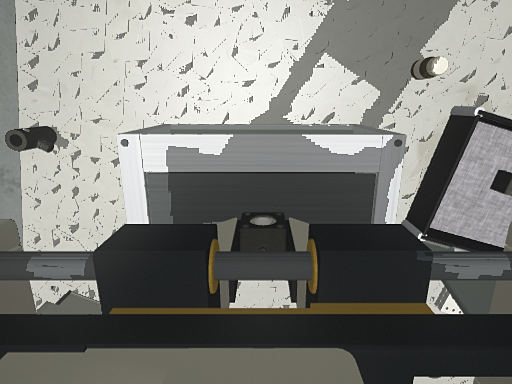

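The box front edge is at row 132-134 between columns 118 and 407, which matches the prediction within 2 px. The cube is held. I'm pushing in.

Request:
jog_arm:
  targets:
    - {"xyz": [0, 0, 0.3], "spin": 0}
    - {"xyz": [0, 0, 0.4], "spin": 0}
    - {"xyz": [0, 0, 0.3], "spin": 0}
    - {"xyz": [0, 0, 0.15], "spin": 0}
    - {"xyz": [0, 0, 0.15], "spin": 0}
    - {"xyz": [0, 0, 0.15], "spin": 0}
    - {"xyz": [0, 0, 0.15], "spin": 0}
    - {"xyz": [0, 0, 0.15], "spin": 0}
    - {"xyz": [0, 0, 0.15], "spin": 0}
    - {"xyz": [0, 0, 0.05], "spin": 0}

```text
time: 15.4
tool_pos: [537.2, -183.9, 63.6]
tcp_rot: [3.14, -0.003, -3.055]
contact_force: [-2.0, 0.2, 0.5]
grip_width: 23.8
finger_force: 30.0
```

Run:
```python
from h import *
o=bot.get_obs(); print(o['time'],o['tool_pos'],o['grip_width'],o['contact_force'])
im=bot.capture("wrist"); cv2.imwrite("pics/w5.png",im[60:330,80:440])
```

```text
15.4 [ 537.22394224 -183.89720951   63.61149279] 23.766484865365584 [-2.01821602  0.18949394  0.46768743]
```

View pics/w5.png

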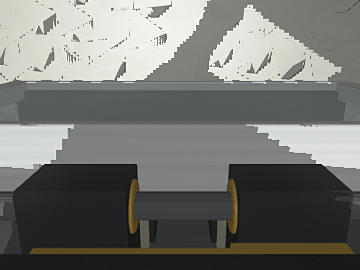

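The fingers are inside the opening with only a light side force of 2 N from the flap. I'm releasing, waiting and withdrawing.

Request:
jog_arm:
  targets:
    - {"xyz": [0, 0, 0], "spin": 0}
    - {"xyz": [0, 0, 0], "spin": 0}
    - {"xyz": [0, 0, 0], "spin": 0}
    - {"xyz": [0, 0, 0], "spin": 0}
    - {"xyz": [0, 0, 0], "spin": 0}
    - {"xyz": [0, 0, 0], "spin": 0}
    - {"xyz": [0, 0, 0], "spin": 0}
    - {"xyz": [0, 0, 0], "spin": 0}
    - {"xyz": [0, 0, 0], "spin": 0}
    - {"xyz": [0, 0, 0], "spin": 0}
  gripper: 60

```text
time: 16.7
tool_pos: [538.4, -184.3, 65.2]
tcp_rot: [-3.141, 0.0, -3.054]
contact_force: [-1.9, -0.1, 0.6]
grip_width: 54.7
finger_force: 1.1
```

Request:
jog_arm:
  targets:
    - {"xyz": [0, 0, -0.1], "spin": 0}
    - {"xyz": [0, 0, -0.2], "spin": 0}
    - {"xyz": [0, 0, -0.2], "spin": 0}
    - {"xyz": [0, 0, -0.3], "spin": 0}
    - {"xyz": [0, 0, -0.4], "spin": 0}
    - {"xyz": [0, 0, -0.5], "spin": 0}
    - {"xyz": [0, 0, -0.5], "spin": 0}
    - {"xyz": [0, 0, -0.5], "spin": 0}
    - {"xyz": [0, 0, 0], "spin": 0}
    - {"xyz": [0, 0, 0], "spin": 0}

```text
time: 17.95
tool_pos: [538.7, -184.2, 281.9]
tcp_rot: [-3.141, 0.002, -3.054]
contact_force: [0.2, -0.2, -1.7]
grip_width: 55.0
finger_force: 0.0
```

Run:
```python
from h import *
o=bot.get_obs(); print(o['time'],o['tool_pos'],o['grip_width'],o['contact_force'])
a=bot.capture("wrist")[60:300,60:480]; s=bot.capture("scene")[170:245,170:345]
s=cv2.resize(s,None,fx=2.4,fy=2.4,interpolation=cv2.INTER_CUBIC)
cv2.imwrite("pics/w6.png",np.vstack([a,s[:,:420]]))
```

```text
17.95 [ 538.65185939 -184.16408818  281.93289155] 54.990544628547575 [ 0.21026821 -0.21353508 -1.71850273]
```

View pics/w6.png

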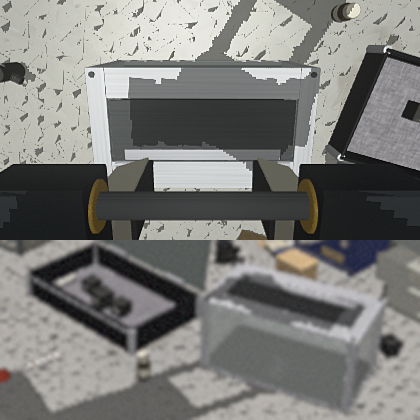

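The flap is shut with nothing on it and cube A is inside. Three cubes remain in the case. I'm going back to the viewing pose.

Request:
jog_arm:
  targets:
    - {"xyz": [-0.2, 0.4, -0.02], "spin": 0}
    - {"xyz": [-0.2, 0.6, -0.02], "spin": 0}
    - {"xyz": [-0.2, 0.6, -0.02], "spin": 0}
    - {"xyz": [-0.2, 0.6, -0.02], "spin": 0}
    - {"xyz": [-0.2, 0.6, -0.02], "spin": 0}
    - {"xyz": [-0.2, 0.6, -0.02], "spin": 0}
    - {"xyz": [-0.22, 0.53, -0.02], "spin": 0}
    - {"xyz": [0, 0, 0], "spin": 0.9}
    - {"xyz": [0, 0, 0], "spin": 0.9}
    - {"xyz": [0, 0, 0], "spin": 0.85}
  gripper: 36

```text
time: 19.3
tool_pos: [623.9, 139.1, 291.0]
tcp_rot: [-3.141, -0.002, 2.961]
contact_force: [0.9, 0.3, 0.5]
grip_width: 33.2
finger_force: 0.0
```

Run:
```python
from meas import *
o=bot.get_obs(); print(o['time'],o['tool_pos'],o['tcp_rot'],o['grip_width'],o['joint_positions'].round(2))
c=bot.get_calibration("wrist"); im=bot.capture("wrist"); cv2.imwrite("pics/w7.png",im)
for t in(90,97): cubes(im,c,ctr=(554,149),psi=-.181,thr=t); print()
```

```text
19.3 [623.89033126 139.13026213 290.97611876] [-3.14122973e+00 -2.00333230e-03  2.96144630e+00] 33.24478223833854 [ 0.1   0.53  1.05  0.    1.56 -1.29]
px [236.  93.] xy [534.4 118.4] size [24.8 25.7] yaw mod90 -10.3 case -13.8 -33.7

px [302.5 105. ] xy [564.6 201.1] size [25.3 27.3] yaw mod90 -10.3 case 1.1 53.2
px [236.  93.] xy [534.4 118.4] size [24.8 25.7] yaw mod90 -10.3 case -13.8 -33.7
px [266.6  89.9] xy [537.7 158.1] size [29.2 28.1] yaw mod90 -22.5 case -17.6 6.0
```

Request:
jog_arm:
  targets:
    - {"xyz": [0.28, 0.22, 0], "spin": 0}
    - {"xyz": [0.28, 0.22, 0], "spin": 0}
    - {"xyz": [0.27, 0.21, 0.2], "spin": 0}
    - {"xyz": [0, 0, 0.5], "spin": 0}
    - {"xyz": [0, 0, 0.5], "spin": 0}
    - {"xyz": [0, 0, 0.5], "spin": 0}
    - {"xyz": [0, 0, 0.5], "spin": 0}
    - {"xyz": [0, 0, 0.5], "spin": 0}
    - {"xyz": [0, 0, 0.2], "spin": 0}
    - {"xyz": [0, 0, 0], "spin": 0}
  gripper: 34

```text
time: 20.6
tool_pos: [567.5, 201.7, 59.5]
tcp_rot: [-3.141, -0.002, 2.964]
contact_force: [0.2, 0.7, 0.3]
grip_width: 31.0
finger_force: 0.0
```

Run:
```python
from h import *
o=bot.get_obs(); print(o['time'],o['tool_pos'],o['tcp_rot'],o['grip_width'])
im=bot.capture("wrist"); cv2.imwrite("pics/w8.png",im)
```

```text
20.6 [567.49558404 201.65389314  59.51070369] [-3.14092504e+00 -1.89939608e-03  2.96428672e+00] 30.961868378122734
```

View pics/w8.png

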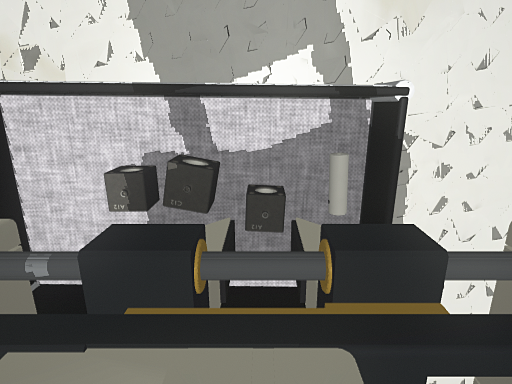

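Cube D is centred between the fingers (columns 247-286, fingers at 233 and 296). C's right edge at about 215 clears the left finger. I'm descending and gripping.

Request:
jog_arm:
  targets:
    - {"xyz": [0, 0.015, 0.12], "spin": 0}
    - {"xyz": [0, 0, 0.12], "spin": 0}
    - {"xyz": [0, 0, 0.12], "spin": 0}
    - {"xyz": [0, 0, 0.12], "spin": 0}
    - {"xyz": [0, 0, 0.1], "spin": 0}
    - {"xyz": [0, 0, 0], "spin": 0}
    - {"xyz": [0, 0, 0], "spin": 0}
    - {"xyz": [0, 0, 0], "spin": 0}
    - {"xyz": [0, 0, 0], "spin": 0}
    - {"xyz": [0, 0, 0], "spin": 0}

```text
time: 21.9
tool_pos: [568.2, 203.0, 14.1]
tcp_rot: [3.141, 0.0, 2.964]
contact_force: [-0.5, 0.2, 0.4]
grip_width: 31.2
finger_force: 0.0
```

Request:
jog_arm:
  targets:
    - {"xyz": [0, 0, 0], "spin": 0}
    - {"xyz": [0, 0, 0], "spin": 0}
    - {"xyz": [0, 0, 0], "spin": 0}
    - {"xyz": [0, 0, 0], "spin": 0}
    - {"xyz": [0, 0, -0.1], "spin": 0}
    - {"xyz": [0, 0, -0.4], "spin": 0}
    - {"xyz": [0, 0, -0.6], "spin": 0}
    - {"xyz": [0, 0, -0.6], "spin": 0}
    - {"xyz": [0, 0, -0.6], "spin": 0}
    - {"xyz": [0, 0, -0.3], "spin": 0}
  gripper: 5

```text
time: 23.15
tool_pos: [568.8, 203.1, 225.6]
tcp_rot: [3.14, 0.004, 2.964]
contact_force: [0.1, 0.5, -1.0]
grip_width: 25.4
finger_force: 29.8
```

Request:
jog_arm:
  targets:
    - {"xyz": [-0.05, -0.4, 0], "spin": 0}
    - {"xyz": [-0.06, -0.6, 0], "spin": 0}
    - {"xyz": [-0.06, -0.7, 0], "spin": 0}
    - {"xyz": [-0.06, -0.75, 0], "spin": 0}
    - {"xyz": [-0.06, -0.75, 0], "spin": 0}
    - {"xyz": [-0.06, -0.7, 0], "spin": 0}
    - {"xyz": [-0.05, -0.45, 0], "spin": 0}
    - {"xyz": [0, 0, 0], "spin": -0.9}
    - {"xyz": [0, 0, 0], "spin": -0.9}
    - {"xyz": [0, 0, 0], "spin": -0.85}

```text
time: 24.4
tool_pos: [537.9, -145.4, 222.2]
tcp_rot: [3.141, 0.0, -3.052]
contact_force: [0.0, -0.1, -1.2]
grip_width: 25.5
finger_force: 29.8
```

```bash
cat > bx.py <<'E'
from h import *
import sys
o=bot.get_obs(); d=o['tool_pos'][:2]-[557,-183.5]
print(o['time'],o['tool_pos'].round(1),o['tcp_rot'].round(3),o['grip_width'].round(1),"box x,y",(d@[.9963,.0859]).round(1),(d@[-.0859,.9963]).round(1))
im=bot.capture("wrist"); cv2.imwrite("pics/%s.png"%sys.argv[1],im)
E
python3 bx.py w9
```

```text
Traceback (most recent call last):
  File "bx.py", line 4, in <module>
    print(o['time'],o['tool_pos'].round(1),o['tcp_rot'].round(3),o['grip_width'].round(1),"box x,y",(d@[.9963,.0859]).round(1),(d@[-.0859,.9963]).round(1))
                                                                 ^^^^^^^^^^^^^^^^^^^^^
AttributeError: 'float' object has no attribute 'round'
```

Request:
jog_arm:
  targets:
    - {"xyz": [0, 0, 0.3], "spin": 0}
    - {"xyz": [0, 0, 0.4], "spin": 0}
    - {"xyz": [0, 0, 0.3], "spin": 0}
    - {"xyz": [0, 0, 0.16], "spin": 0}
    - {"xyz": [0, 0, 0.16], "spin": 0}
    - {"xyz": [0, 0, 0.16], "spin": 0}
    - {"xyz": [0, 0, 0.16], "spin": 0}
    - {"xyz": [0, 0, 0.16], "spin": 0}
    - {"xyz": [0, 0, 0.15], "spin": 0}
    - {"xyz": [0, 0, 0.04], "spin": 0}

```text
time: 25.65
tool_pos: [537.1, -144.9, 61.3]
tcp_rot: [3.14, -0.003, -3.054]
contact_force: [-2.3, 0.7, 0.5]
grip_width: 25.3
finger_force: 30.8
```

Request:
jog_arm:
  targets:
    - {"xyz": [0, 0, 0], "spin": 0}
    - {"xyz": [0, 0, 0], "spin": 0}
    - {"xyz": [0, 0, 0], "spin": 0}
    - {"xyz": [0, 0, 0], "spin": 0}
    - {"xyz": [0, 0, 0], "spin": 0}
    - {"xyz": [0, 0, 0], "spin": 0}
    - {"xyz": [0, 0, 0], "spin": 0}
    - {"xyz": [0, 0, 0], "spin": 0}
    - {"xyz": [0, 0, 0], "spin": 0}
    - {"xyz": [0, 0, 0], "spin": 0}
  gripper: 60

```text
time: 26.9
tool_pos: [538.2, -145.3, 62.7]
tcp_rot: [-3.142, 0.0, -3.054]
contact_force: [-2.4, 0.9, 0.5]
grip_width: 54.7
finger_force: 1.1
```

Request:
jog_arm:
  targets:
    - {"xyz": [0, 0, -0.1], "spin": 0}
    - {"xyz": [0, 0, -0.2], "spin": 0}
    - {"xyz": [0, 0, -0.2], "spin": 0}
    - {"xyz": [0, 0, -0.3], "spin": 0}
    - {"xyz": [0, 0, -0.4], "spin": 0}
    - {"xyz": [0, 0, -0.5], "spin": 0}
    - {"xyz": [0, 0, -0.5], "spin": 0}
    - {"xyz": [0, 0, -0.6], "spin": 0}
    - {"xyz": [0, 0, 0], "spin": 0}
    - {"xyz": [0, 0, 0], "spin": 0}

```text
time: 28.15
tool_pos: [538.4, -145.2, 287.2]
tcp_rot: [-3.141, 0.002, -3.054]
contact_force: [-0.2, 0.5, 0.6]
grip_width: 55.0
finger_force: 0.0
```

```bash
sed -i "s/o\['grip_width'\].round(1)/round(o['grip_width'],1)/" bx.py; python3 bx.py w10
python3 - <<'E'
import cv2; g=cv2.imread("pics/w10.png",0)
print(g[60:225:8,150:430:16])
E
```

```text
28.15 [ 538.4 -145.2  287.2] [-3.141e+00  2.000e-03 -3.054e+00] 55.0 box x,y -15.3 39.8
[[207 212 218 110 224 229 228 221 222 105 103 212 114 110  93 108 185 183]
 [214 221 219 224 228 229 245 227 223 119 208 210 218 110 142 102 185 183]
 [206 205 210 223 229 230 232 229 226 121 218 213 206 200  73 189 190 181]
 [207 218 222 225 150 226 101 229 226 118 226 212 202 205 109 186 179 180]
 [211 146 225 223 229 229 231 229 115 231 221 213 205 198 111 188 175 165]
 [209 216 217 227 231 230 230 221 119 222 216 212 206 108 194 186 178  90]
 [210 227 225 220 225 228 228 230 116 179 216 213 110 112 192 187  86  26]
 [207 221 224 227 231 235 233 116 116 230 220 208 205 110 192 175  33  96]
 [186 180 180 154 172 168 115 112 109 156 145 143 114 208 190 195  36 139]
 [222 223 223 225 227 227 126 126 125 126 237 231 105 197  96  36  25 146]
 [227 229 229 127 120 120 120 119 119 120 122 124 109 108 171  34 146 148]
 [222 221 222 124 123 122 124 123 124 127 129 123 110 192 179  32 145 137]
 [ 73  72  69  54  51  49  48  46  43  43  45 122 110 189 168  34 154 146]
 [ 93  93  91  60  58  55  53  53  53  53  55 121 110 191 189  36 143 151]
 [ 90  89  88  57  56  54  52  53  53  54  55 120 109 193  33  62 147 139]
 [ 89  87  87  54  55  54  54  54  53  53  55 118 188 188  35 149 149 146]
 [ 88  87  87  55  54  53  52  52  53  53  54 118 194 188  33 148 137 138]
 [ 86  85  87  56  56  55  56  56  56  56  55 120 189 188  33 148 155 148]
 [ 94  63  88  57  62  60  91  87  55  55  56 117 194 104  35 149 149 146]
 [ 78 188 191 193 195 195 192 191 189 105  58 116 187 200 129  23 139 140]
 [202 205 203 112 212 209 210 210 230 225 113  96 188 198  71  41  24  15]]
```

Request:
jog_arm:
  targets:
    - {"xyz": [-0.2, 0.4, -0.02], "spin": 0}
    - {"xyz": [-0.2, 0.5, -0.02], "spin": 0}
    - {"xyz": [-0.2, 0.5, -0.02], "spin": 0}
    - {"xyz": [-0.2, 0.5, 0], "spin": 0}
    - {"xyz": [-0.2, 0.5, 0], "spin": 0}
    - {"xyz": [-0.2, 0.5, 0], "spin": 0}
    - {"xyz": [-0.18, 0.54, 0], "spin": 0}
    - {"xyz": [0, 0, 0], "spin": 0.9}
    - {"xyz": [0, 0, 0], "spin": 0.9}
    - {"xyz": [0, 0, 0], "spin": 0.85}
  gripper: 52

```text
time: 29.45
tool_pos: [623.8, 138.8, 289.8]
tcp_rot: [-3.141, -0.002, 2.961]
contact_force: [0.0, 0.6, -0.6]
grip_width: 47.7
finger_force: 0.0
```

```bash
cat > cs.py <<'E'
from meas import *
import sys
o=bot.get_obs(); print(o['time'],o['tool_pos'].round(1),o['tcp_rot'].round(3),round(o['grip_width'],1))
c=bot.get_calibration("wrist"); im=bot.capture("wrist"); cv2.imwrite("pics/%s.png"%sys.argv[1],im)
for t in(90,97): cubes(im,c,ctr=(554,149),psi=-.181,thr=t); print()
E
python3 cs.py w11
```

```text
29.45 [623.8 138.8 289.8] [-3.141e+00 -2.000e-03  2.961e+00] 47.7
px [236.  93.] xy [534.2 118.1] size [24.8 25.7] yaw mod90 -10.3 case -13.9 -33.9

px [236.  93.] xy [534.2 118.1] size [24.8 25.7] yaw mod90 -10.3 case -13.9 -33.9
px [266.9  90. ] xy [537.7 158.1] size [29.4 28. ] yaw mod90 -22.4 case -17.7 6.0
```

Request:
jog_arm:
  targets:
    - {"xyz": [0.4, -0.15, 0], "spin": 0}
    - {"xyz": [0.5, -0.15, 0], "spin": 0}
    - {"xyz": [0.26, -0.15, 0], "spin": 0}
    - {"xyz": [0, 0, 0], "spin": 1}
    - {"xyz": [0, 0, 0], "spin": 1}
    - {"xyz": [0, 0, 0], "spin": 1}
    - {"xyz": [0, 0, 0], "spin": 1}
    - {"xyz": [0, 0, 0], "spin": 1}
    - {"xyz": [0, 0, 0], "spin": 1}
    - {"xyz": [0, 0, 0], "spin": 1}

```text
time: 30.75
tool_pos: [526.1, 119.5, 290.5]
tcp_rot: [-3.14, -0.001, 2.262]
contact_force: [-0.1, 0.5, -0.4]
grip_width: 47.8
finger_force: 0.0
```

Request:
jog_arm:
  targets:
    - {"xyz": [0, 0, 0], "spin": 1}
    - {"xyz": [0, 0, 0.2], "spin": 1}
    - {"xyz": [0, 0, 0.4], "spin": 1}
    - {"xyz": [0, 0, 0.4], "spin": 1}
    - {"xyz": [0, 0, 0.4], "spin": 1}
    - {"xyz": [0, 0, 0.4], "spin": 1}
    - {"xyz": [0, 0, 0.4], "spin": 1}
    - {"xyz": [0, 0, 0.4], "spin": 1}
    - {"xyz": [0, 0, 0.2], "spin": 0.7}
    - {"xyz": [0, 0, 0.1], "spin": 0}

```text
time: 32.0
tool_pos: [525.5, 119.4, 57.9]
tcp_rot: [-3.139, 0.001, 1.395]
contact_force: [-0.4, -0.2, 1.5]
grip_width: 47.8
finger_force: 0.0
```

```bash
python3 bx.py w12
```

```text
32.0 [525.5 119.4  57.9] [-3.139e+00  1.000e-03  1.395e+00] 47.8 box x,y -5.4 304.5
```

View pics/w12.png

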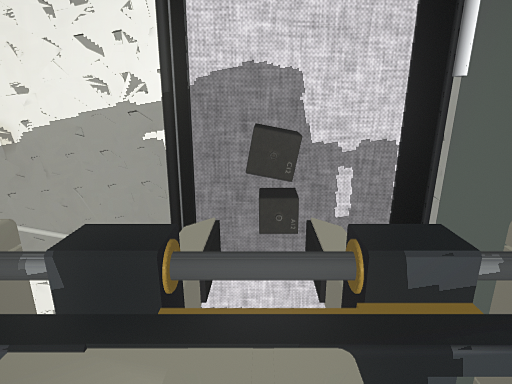

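B is at columns 259-298 between the fingers (215 and 310), with C behind it at (274,152), and the fingers clear the tray walls. I'm descending and gripping.

Request:
jog_arm:
  targets:
    - {"xyz": [0, 0, 0.12], "spin": 0}
    - {"xyz": [0, 0, 0.12], "spin": 0}
    - {"xyz": [0, 0, 0.12], "spin": 0}
    - {"xyz": [0, 0, 0.12], "spin": 0}
    - {"xyz": [0, 0, 0.07], "spin": 0}
    - {"xyz": [0, 0, 0], "spin": 0}
    - {"xyz": [0, 0, 0], "spin": 0}
    - {"xyz": [0, 0, 0], "spin": 0}
    - {"xyz": [0, 0, 0], "spin": 0}
    - {"xyz": [0, 0, 0], "spin": 0}

```text
time: 33.3
tool_pos: [526.5, 119.5, 15.6]
tcp_rot: [3.141, -0.0, 1.394]
contact_force: [-0.5, -0.1, 0.4]
grip_width: 47.9
finger_force: 0.0
```

Request:
jog_arm:
  targets:
    - {"xyz": [0, 0, 0], "spin": 0}
    - {"xyz": [0, 0, 0], "spin": 0}
    - {"xyz": [0, 0, 0], "spin": 0}
    - {"xyz": [0, 0, 0], "spin": 0}
    - {"xyz": [0, 0, 0], "spin": 0}
    - {"xyz": [0, 0, -0.2], "spin": 0}
    - {"xyz": [0, 0, -0.6], "spin": 0}
    - {"xyz": [0, 0, -0.7], "spin": 0}
    - {"xyz": [0, 0, -0.7], "spin": 0}
    - {"xyz": [0, 0, -0.4], "spin": 0}
  gripper: 5

```text
time: 34.55
tool_pos: [526.8, 119.6, 227.8]
tcp_rot: [3.137, -0.001, 1.394]
contact_force: [0.4, -0.7, -1.2]
grip_width: 25.2
finger_force: 30.0
```

Request:
jog_arm:
  targets:
    - {"xyz": [-0.4, 0.12, 0], "spin": 0}
    - {"xyz": [-0.5, 0.12, 0], "spin": 0}
    - {"xyz": [-0.6, 0.12, 0], "spin": 0}
    - {"xyz": [-0.6, 0.12, 0], "spin": 0}
    - {"xyz": [-0.6, 0.12, 0], "spin": 0}
    - {"xyz": [-0.6, 0.12, 0], "spin": 0}
    - {"xyz": [-0.5, 0.12, 0], "spin": 0}
    - {"xyz": [-0.4, 0.11, 0], "spin": 0}
    - {"xyz": [0, 0, 0], "spin": 1}
    - {"xyz": [0, 0, 0], "spin": 1}

```text
time: 35.8
tool_pos: [541.5, -225.0, 224.2]
tcp_rot: [-3.141, -0.0, 1.189]
contact_force: [0.8, -0.4, -0.7]
grip_width: 25.2
finger_force: 30.0
```

Request:
jog_arm:
  targets:
    - {"xyz": [0, 0, 0], "spin": 1}
    - {"xyz": [0, 0, 0.1], "spin": 1}
    - {"xyz": [0, 0, 0.1], "spin": 1}
    - {"xyz": [0, 0, 0.1], "spin": 1}
    - {"xyz": [0, 0, 0.1], "spin": 1}
    - {"xyz": [0, 0, 0.1], "spin": 1}
    - {"xyz": [0, 0, 0.1], "spin": 1}
    - {"xyz": [0, 0, 0], "spin": 1}
    - {"xyz": [0, 0, 0], "spin": 1}
    - {"xyz": [0, 0, 0], "spin": 1}

```text
time: 37.05
tool_pos: [541.7, -224.4, 176.4]
tcp_rot: [-3.141, -0.0, 0.191]
contact_force: [0.4, 0.5, -0.6]
grip_width: 25.1
finger_force: 30.0
```

```bash
python3 bx.py w13
```

```text
37.05 [ 541.7 -224.4  176.4] [-3.141 -0.     0.191] 25.1 box x,y -18.7 -39.4
```

Request:
jog_arm:
  targets:
    - {"xyz": [0, 0, 0.1], "spin": 1}
    - {"xyz": [0, 0, 0.2], "spin": 0.05}
    - {"xyz": [0, 0, 0.16], "spin": 0}
    - {"xyz": [0, 0, 0.16], "spin": 0}
    - {"xyz": [0, 0, 0.16], "spin": 0}
    - {"xyz": [0, 0, 0.16], "spin": 0}
    - {"xyz": [0, 0, 0.16], "spin": 0}
    - {"xyz": [0, 0, 0.16], "spin": 0}
    - {"xyz": [0, 0, 0.16], "spin": 0}
    - {"xyz": [0, 0, 0], "spin": 0}

```text
time: 38.35
tool_pos: [540.8, -224.1, 59.6]
tcp_rot: [-3.139, 0.003, 0.088]
contact_force: [0.7, -1.9, -10.1]
grip_width: 25.2
finger_force: 33.5
```

Request:
jog_arm:
  targets:
    - {"xyz": [0, 0, 0], "spin": 0}
    - {"xyz": [0, 0, 0], "spin": 0}
    - {"xyz": [0, 0, 0], "spin": 0}
    - {"xyz": [0, 0, 0], "spin": 0}
    - {"xyz": [0, 0, 0], "spin": 0}
    - {"xyz": [0, 0, 0], "spin": 0}
    - {"xyz": [0, 0, 0], "spin": 0}
    - {"xyz": [0, 0, 0], "spin": 0}
    - {"xyz": [0, 0, 0], "spin": 0}
    - {"xyz": [0, 0, 0], "spin": 0}
  gripper: 60

```text
time: 39.6
tool_pos: [542.2, -224.7, 62.0]
tcp_rot: [3.141, -0.0, 0.089]
contact_force: [-2.0, 0.4, 1.2]
grip_width: 55.3
finger_force: 0.9
```

Request:
jog_arm:
  targets:
    - {"xyz": [0, 0, -0.1], "spin": 0}
    - {"xyz": [0, 0, -0.2], "spin": 0}
    - {"xyz": [0, 0, -0.2], "spin": 0}
    - {"xyz": [0, 0, -0.3], "spin": 0}
    - {"xyz": [0, 0, -0.4], "spin": 0}
    - {"xyz": [0, 0, -0.5], "spin": 0}
    - {"xyz": [0, 0, -0.5], "spin": 0}
    - {"xyz": [0, 0, -0.4], "spin": -1}
    - {"xyz": [0, 0, 0], "spin": -1}
    - {"xyz": [0, 0, 0], "spin": -1}

```text
time: 40.85
tool_pos: [543.2, -224.8, 272.5]
tcp_rot: [3.138, -0.004, 0.393]
contact_force: [0.5, -0.3, -0.0]
grip_width: 55.0
finger_force: 0.0
```

```bash
python3 bx.py w14
```

```text
40.85 [ 543.2 -224.8  272.5] [ 3.138 -0.004  0.393] 55.0 box x,y -17.3 -39.9
```

Request:
jog_arm:
  targets:
    - {"xyz": [0.3, -0.43, -0.05], "spin": 0}
    - {"xyz": [0.4, -0.57, -0.05], "spin": 0}
    - {"xyz": [0.4, -0.57, -0.05], "spin": 0}
    - {"xyz": [0.4, -0.57, -0.05], "spin": 0}
    - {"xyz": [0.4, -0.57, 0], "spin": 0}
    - {"xyz": [0.4, -0.57, 0], "spin": 0}
    - {"xyz": [0.38, -0.53, 0], "spin": 0}
    - {"xyz": [0, 0, 0], "spin": -1}
    - {"xyz": [0, 0, 0], "spin": -1}
    - {"xyz": [0, 0, 0], "spin": -1}
  gripper: 50

```text
time: 42.15
tool_pos: [625.5, 139.5, 287.3]
tcp_rot: [3.14, -0.003, 0.691]
contact_force: [-0.1, 0.9, 0.3]
grip_width: 46.0
finger_force: 0.0
```

Request:
jog_arm:
  targets:
    - {"xyz": [0, 0, 0], "spin": -1}
    - {"xyz": [0, 0, 0], "spin": -1}
    - {"xyz": [0, 0, 0], "spin": -1}
    - {"xyz": [0, 0, 0], "spin": -1}
    - {"xyz": [0, 0, 0], "spin": -1}
    - {"xyz": [0, 0, 0], "spin": -1}
    - {"xyz": [0, 0, 0], "spin": -1}
    - {"xyz": [0, 0, 0], "spin": -1}
    - {"xyz": [0, 0, 0], "spin": -1}
    - {"xyz": [0, 0, 0], "spin": -1}

```text
time: 43.4
tool_pos: [625.5, 139.1, 287.4]
tcp_rot: [3.138, -0.001, 1.691]
contact_force: [-0.6, 0.4, -0.9]
grip_width: 45.9
finger_force: 0.0
```

Request:
jog_arm:
  targets:
    - {"xyz": [0, 0, 0], "spin": -1}
    - {"xyz": [0, 0, 0], "spin": -1}
    - {"xyz": [0, 0, 0], "spin": -1}
    - {"xyz": [0, 0, 0], "spin": -1}
    - {"xyz": [0, 0, 0], "spin": -1}
    - {"xyz": [0, 0, 0], "spin": -1}
    - {"xyz": [0, 0, 0], "spin": -1}
    - {"xyz": [0, 0, 0], "spin": -1}
    - {"xyz": [0, 0, 0], "spin": -1}
    - {"xyz": [0, 0, 0], "spin": -0.6}

```text
time: 44.65
tool_pos: [625.5, 139.1, 287.4]
tcp_rot: [3.139, 0.003, 2.65]
contact_force: [0.2, 0.2, -0.6]
grip_width: 46.1
finger_force: 0.0
```

```bash
python3 cs.py w15
```

```text
44.65 [625.5 139.1 287.4] [3.139e+00 3.000e-03 2.650e+00] 46.1

px [244.2  90. ] xy [537.9 157.8] size [28.2 29.3] yaw mod90 -20.4 case -17.4 5.8
```

Request:
jog_arm:
  targets:
    - {"xyz": [0.36, -0.1, 0], "spin": 0}
    - {"xyz": [0.36, -0.1, 0], "spin": 0}
    - {"xyz": [0.36, -0.11, 0], "spin": 0}
    - {"xyz": [0, 0, 0.2], "spin": -0.6}
    - {"xyz": [0, 0, 0.4], "spin": -0.65}
    - {"xyz": [0, 0, 0.5], "spin": 0}
    - {"xyz": [0, 0, 0.5], "spin": 0}
    - {"xyz": [0, 0, 0.5], "spin": 0}
    - {"xyz": [0, 0, 0.5], "spin": 0}
    - {"xyz": [0, 0, 0.25], "spin": 0}

```text
time: 45.95
tool_pos: [537.0, 158.0, 56.7]
tcp_rot: [3.141, -0.0, 2.772]
contact_force: [-0.0, -0.4, 0.3]
grip_width: 46.2
finger_force: 0.0
```

```bash
python3 bx.py w16
```

```text
45.95 [537.  158.   56.7] [ 3.141 -0.     2.772] 46.2 box x,y 9.4 341.9
```

View pics/w16.png

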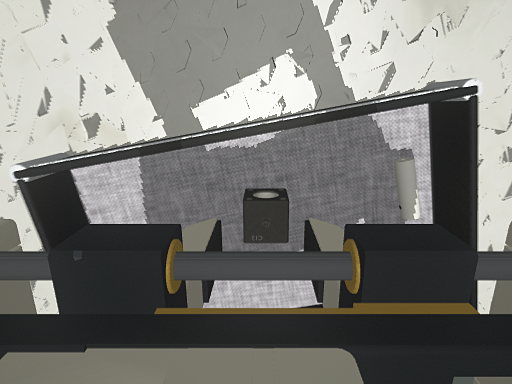

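Cube C (columns 244-289, square to the fingers) is centred between them (218 and 308), and the rest of the row is empty. I'm gripping it.

Request:
jog_arm:
  targets:
    - {"xyz": [0, 0, 0.12], "spin": 0}
    - {"xyz": [0, 0, 0.12], "spin": 0}
    - {"xyz": [0, 0, 0.12], "spin": 0}
    - {"xyz": [0, 0, 0.12], "spin": 0}
    - {"xyz": [0, 0, 0.05], "spin": 0}
    - {"xyz": [0, 0, 0], "spin": 0}
    - {"xyz": [0, 0, 0], "spin": 0}
    - {"xyz": [0, 0, 0], "spin": 0}
    - {"xyz": [0, 0, 0], "spin": 0}
    - {"xyz": [0, 0, 0], "spin": 0}

```text
time: 47.25
tool_pos: [537.1, 157.8, 15.6]
tcp_rot: [3.141, 0.0, 2.774]
contact_force: [0.2, -0.9, -0.1]
grip_width: 45.8
finger_force: 0.0
```

Request:
jog_arm:
  targets:
    - {"xyz": [0, 0, 0], "spin": 0}
    - {"xyz": [0, 0, 0], "spin": 0}
    - {"xyz": [0, 0, 0], "spin": 0}
    - {"xyz": [0, 0, 0], "spin": 0}
    - {"xyz": [0, 0, 0], "spin": 0}
    - {"xyz": [0, 0, -0.2], "spin": 0}
    - {"xyz": [0, 0, -0.6], "spin": 0}
    - {"xyz": [0, 0, -0.7], "spin": 0}
    - {"xyz": [0, 0, -0.7], "spin": 0}
    - {"xyz": [0, 0, -0.4], "spin": 0}
  gripper: 5

```text
time: 48.5
tool_pos: [537.6, 157.8, 228.0]
tcp_rot: [3.139, 0.004, 2.774]
contact_force: [1.1, -0.0, -0.9]
grip_width: 28.7
finger_force: 30.0
```

Request:
jog_arm:
  targets:
    - {"xyz": [-0.16, -0.4, 0], "spin": 0}
    - {"xyz": [-0.24, -0.6, 0], "spin": 0}
    - {"xyz": [-0.28, -0.7, 0], "spin": 0}
    - {"xyz": [-0.28, -0.7, 0], "spin": 0}
    - {"xyz": [-0.28, -0.7, 0], "spin": 0}
    - {"xyz": [-0.28, -0.7, 0], "spin": 0}
    - {"xyz": [-0.15, -0.41, 0], "spin": 0}
    - {"xyz": [0, 0, 0], "spin": -1}
    - {"xyz": [0, 0, 0], "spin": -1}
    - {"xyz": [0, 0, 0], "spin": -1}

```text
time: 49.75
tool_pos: [540.2, -204.7, 224.5]
tcp_rot: [-3.141, 0.0, 3.077]
contact_force: [0.7, 0.0, -1.2]
grip_width: 28.8
finger_force: 30.0
```

Request:
jog_arm:
  targets:
    - {"xyz": [0, 0, 0], "spin": -1}
    - {"xyz": [0, 0, 0.2], "spin": -0.54}
    - {"xyz": [0, 0, 0.3], "spin": 0}
    - {"xyz": [0, 0, 0.2], "spin": 0}
    - {"xyz": [0, 0, 0], "spin": 0}
    - {"xyz": [0, 0, 0], "spin": 0}
    - {"xyz": [0, 0, 0], "spin": 0}
    - {"xyz": [0, 0, 0], "spin": 0}
    - {"xyz": [0, 0, 0], "spin": 0}
    - {"xyz": [0, 0, 0], "spin": 0}

```text
time: 51.0
tool_pos: [540.6, -204.6, 167.6]
tcp_rot: [3.142, 0.0, -3.055]
contact_force: [-1.0, 0.5, -0.4]
grip_width: 28.6
finger_force: 30.0
```

```bash
python3 bx.py w17
```

```text
51.0 [ 540.6 -204.6  167.6] [ 3.142  0.    -3.055] 28.6 box x,y -18.1 -19.6
```

Request:
jog_arm:
  targets:
    - {"xyz": [0, 0, 0.15], "spin": 0}
    - {"xyz": [0, 0, 0.15], "spin": 0}
    - {"xyz": [0, 0, 0.15], "spin": 0}
    - {"xyz": [0, 0, 0.15], "spin": 0}
    - {"xyz": [0, 0, 0.15], "spin": 0}
    - {"xyz": [0, 0, 0.15], "spin": 0}
    - {"xyz": [0, 0, 0.15], "spin": 0}
    - {"xyz": [0, 0, 0.15], "spin": 0}
    - {"xyz": [0, 0, 0.11], "spin": 0}
    - {"xyz": [0, 0, 0], "spin": 0}

```text
time: 52.3
tool_pos: [539.1, -204.2, 61.1]
tcp_rot: [3.14, -0.004, -3.055]
contact_force: [-2.1, -1.0, -7.0]
grip_width: 28.7
finger_force: 31.8
```

Request:
jog_arm:
  targets:
    - {"xyz": [0, 0, 0], "spin": 0}
    - {"xyz": [0, 0, 0], "spin": 0}
    - {"xyz": [0, 0, 0], "spin": 0}
    - {"xyz": [0, 0, 0], "spin": 0}
    - {"xyz": [0, 0, 0], "spin": 0}
    - {"xyz": [0, 0, 0], "spin": 0}
    - {"xyz": [0, 0, 0], "spin": 0}
    - {"xyz": [0, 0, 0], "spin": 0}
    - {"xyz": [0, 0, 0], "spin": 0}
    - {"xyz": [0, 0, 0], "spin": 0}
  gripper: 60

```text
time: 53.55
tool_pos: [540.8, -204.7, 62.8]
tcp_rot: [-3.141, 0.0, -3.055]
contact_force: [-2.1, -0.2, 2.3]
grip_width: 55.3
finger_force: 0.9
```

Request:
jog_arm:
  targets:
    - {"xyz": [0, 0, -0.1], "spin": 0}
    - {"xyz": [0, 0, -0.2], "spin": 0}
    - {"xyz": [0, 0, -0.2], "spin": 0}
    - {"xyz": [0, 0, -0.3], "spin": 0}
    - {"xyz": [0, 0, -0.4], "spin": 0}
    - {"xyz": [0, 0, -0.5], "spin": 0}
    - {"xyz": [0, 0, -0.5], "spin": 0}
    - {"xyz": [0, 0, -0.6], "spin": 0}
    - {"xyz": [0, 0, 0], "spin": 0}
    - {"xyz": [0, 0, 0], "spin": 0}

```text
time: 54.8
tool_pos: [540.9, -204.4, 287.2]
tcp_rot: [-3.141, 0.002, -3.055]
contact_force: [0.6, 1.2, -1.5]
grip_width: 55.0
finger_force: 0.0
```

```bash
python3 bx.py w18
python3 - <<'E'
from h import *
t=bot.capture("top")[100:230,130:370]; w=cv2.imread("pics/w18.png")[:240]; s=bot.capture("scene")[170:245,170:345]
z=lambda a:cv2.resize(a,(512,int(a.shape[0]*512/a.shape[1])),interpolation=cv2.INTER_CUBIC)
cv2.imwrite("pics/m18.png",cv2.resize(np.vstack([w,z(s)]),None,fx=1.2,fy=1.2))
E
```

```text
54.8 [ 540.9 -204.4  287.2] [-3.141e+00  2.000e-03 -3.055e+00] 55.0 box x,y -17.8 -19.4
```

View pics/m18.png

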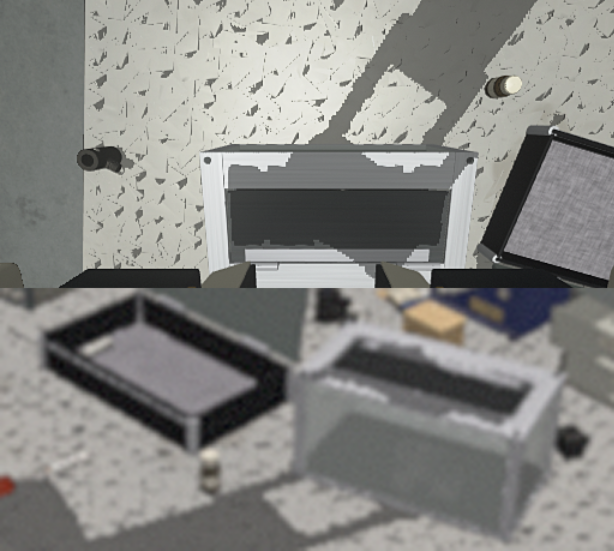

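The tray is empty except for the post. The flap is shut, and the bottle and holder stand. I'm going to the tab to close the lid.

Request:
jog_arm:
  targets:
    - {"xyz": [-0.19, 0.4, -0.1], "spin": 0}
    - {"xyz": [-0.28, 0.6, -0.1], "spin": 0}
    - {"xyz": [-0.31, 0.65, 0], "spin": 0}
    - {"xyz": [-0.31, 0.65, 0], "spin": 0}
    - {"xyz": [-0.31, 0.65, 0], "spin": 0}
    - {"xyz": [-0.31, 0.65, 0], "spin": 0}
    - {"xyz": [-0.2, 0.43, 0], "spin": 0}
    - {"xyz": [0, 0, 0], "spin": 0.9}
    - {"xyz": [0, 0, 0], "spin": 0.9}
    - {"xyz": [0, 0, 0], "spin": 0.85}
  gripper: 60

```text
time: 56.2
tool_pos: [665.0, 130.0, 301.3]
tcp_rot: [-3.141, -0.002, 2.96]
contact_force: [-0.1, -0.0, -0.6]
grip_width: 55.4
finger_force: 0.0
```

```bash
python3 bx.py w19
python3 - <<'E'
import numpy as np
t=np.linspace(1.74,0.05,31);r=187/80
d=np.c_[-np.diff(r*(1-np.cos(t))),-np.diff(r*np.sin(t))].round(2);print(d.tolist(),d.sum(0)*80)
E
```

```text
56.2 [665.  130.  301.3] [-3.141e+00 -2.000e-03  2.960e+00] 55.4 box x,y 134.5 303.1
[[0.13, -0.02], [0.13, -0.01], [0.13, -0.0], [0.13, 0.0], [0.13, 0.01], [0.13, 0.02], [0.13, 0.03], [0.13, 0.03], [0.13, 0.04], [0.12, 0.05], [0.12, 0.05], [0.12, 0.06], [0.11, 0.07], [0.11, 0.07], [0.11, 0.08], [0.1, 0.09], [0.1, 0.09], [0.09, 0.1], [0.08, 0.1], [0.08, 0.11], [0.07, 0.11], [0.07, 0.11], [0.06, 0.12], [0.05, 0.12], [0.05, 0.12], [0.04, 0.13], [0.03, 0.13], [0.02, 0.13], [0.02, 0.13], [0.01, 0.13]] [218.4 176. ]
```

View pics/w19.png

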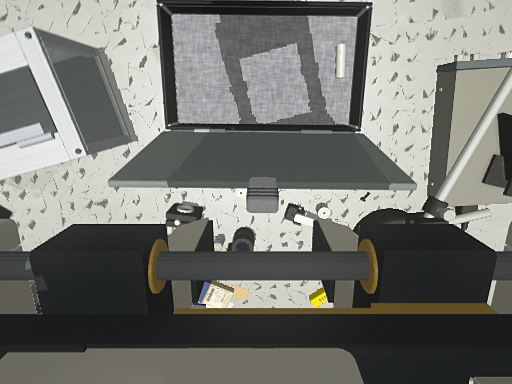

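The tab is centred between the fingers at column 263. I'm descending and gripping it.

Request:
jog_arm:
  targets:
    - {"xyz": [0, 0, 0.2], "spin": 0}
    - {"xyz": [0, 0, 0.25], "spin": 0}
    - {"xyz": [0, 0, 0.25], "spin": 0}
    - {"xyz": [0, 0, 0.2], "spin": 0}
    - {"xyz": [0, 0, 0.13], "spin": 0}
    - {"xyz": [0, 0, 0], "spin": 0}
    - {"xyz": [0, 0, 0], "spin": 0}
    - {"xyz": [0, 0, 0], "spin": 0}
    - {"xyz": [0, 0, 0], "spin": 0}
    - {"xyz": [0, 0, 0], "spin": 0}

```text
time: 57.5
tool_pos: [665.1, 129.8, 220.6]
tcp_rot: [3.141, 0.0, 2.963]
contact_force: [-0.6, -1.0, 0.1]
grip_width: 55.1
finger_force: 0.0
```

Request:
jog_arm:
  targets:
    - {"xyz": [0, 0, 0], "spin": 0}
    - {"xyz": [0, 0, 0], "spin": 0}
    - {"xyz": [0, 0, 0], "spin": 0}
    - {"xyz": [0, 0, 0], "spin": 0}
    - {"xyz": [0, 0, 0], "spin": 0}
    - {"xyz": [0, 0, 0], "spin": 0}
    - {"xyz": [0, 0, 0], "spin": 0}
    - {"xyz": [0, 0, 0], "spin": 0}
    - {"xyz": [0, 0, 0], "spin": 0}
    - {"xyz": [0, 0, 0], "spin": 0}
  gripper: 10

```text
time: 58.75
tool_pos: [665.0, 129.7, 220.3]
tcp_rot: [-3.142, -0.0, 2.963]
contact_force: [-0.8, -2.5, 1.0]
grip_width: 23.6
finger_force: 30.0
```

Request:
jog_arm:
  targets:
    - {"xyz": [0.13, 0, -0.02], "spin": 0}
    - {"xyz": [0.13, 0, -0.01], "spin": 0}
    - {"xyz": [0.13, 0, 0], "spin": 0}
    - {"xyz": [0.13, 0, 0], "spin": 0}
    - {"xyz": [0.13, 0, 0.01], "spin": 0}
    - {"xyz": [0.13, 0, 0.02], "spin": 0}
    - {"xyz": [0.13, 0, 0.03], "spin": 0}
    - {"xyz": [0.13, 0, 0.03], "spin": 0}
    - {"xyz": [0.13, 0, 0.04], "spin": 0}
    - {"xyz": [0.12, 0, 0.05], "spin": 0}

```text
time: 60.0
tool_pos: [562.7, 149.1, 209.8]
tcp_rot: [3.14, 0.001, 2.963]
contact_force: [-1.8, 2.9, 10.3]
grip_width: 23.5
finger_force: 30.0
```

Request:
jog_arm:
  targets:
    - {"xyz": [0.12, 0, 0.05], "spin": 0}
    - {"xyz": [0.12, 0, 0.06], "spin": 0}
    - {"xyz": [0.11, 0, 0.07], "spin": 0}
    - {"xyz": [0.11, 0, 0.07], "spin": 0}
    - {"xyz": [0.11, 0, 0.08], "spin": 0}
    - {"xyz": [0.1, 0, 0.09], "spin": 0}
    - {"xyz": [0.1, 0, 0.09], "spin": 0}
    - {"xyz": [0.09, 0, 0.1], "spin": 0}
    - {"xyz": [0.08, 0, 0.1], "spin": 0}
    - {"xyz": [0.08, 0, 0.11], "spin": 0}

```text
time: 61.25
tool_pos: [480.9, 164.7, 142.6]
tcp_rot: [3.139, -0.003, 2.963]
contact_force: [-3.0, 9.1, 4.5]
grip_width: 23.6
finger_force: 30.0
```

Request:
jog_arm:
  targets:
    - {"xyz": [0.07, 0.01, 0.11], "spin": 0}
    - {"xyz": [0.07, 0.01, 0.11], "spin": 0}
    - {"xyz": [0.06, 0, 0.12], "spin": 0}
    - {"xyz": [0.05, 0, 0.12], "spin": 0}
    - {"xyz": [0.05, 0, 0.12], "spin": 0}
    - {"xyz": [0.04, 0, 0.13], "spin": 0}
    - {"xyz": [0.03, 0, 0.13], "spin": 0}
    - {"xyz": [0.02, 0, 0.13], "spin": 0}
    - {"xyz": [0.02, 0, 0.13], "spin": 0}
    - {"xyz": [0.01, 0, 0.13], "spin": 0}

```text
time: 62.5
tool_pos: [448.1, 171.0, 43.4]
tcp_rot: [3.141, -0.004, 2.962]
contact_force: [-4.5, 6.6, 2.2]
grip_width: 23.4
finger_force: 30.0
```

Request:
jog_arm:
  targets:
    - {"xyz": [0, 0, 0], "spin": 0}
    - {"xyz": [0, 0, 0], "spin": 0}
    - {"xyz": [0, 0, 0], "spin": 0}
    - {"xyz": [0, 0, 0], "spin": 0}
    - {"xyz": [0, 0, 0], "spin": 0}
    - {"xyz": [0, 0, 0], "spin": 0}
    - {"xyz": [0, 0, 0], "spin": 0}
    - {"xyz": [0, 0, 0], "spin": 0}
    - {"xyz": [0, 0, 0], "spin": 0}
    - {"xyz": [0, 0, 0], "spin": 0}
  gripper: 65

```text
time: 63.75
tool_pos: [450.5, 170.2, 44.3]
tcp_rot: [3.141, 0.0, 2.963]
contact_force: [-0.0, -0.5, 0.5]
grip_width: 59.7
finger_force: 0.0
```

Request:
jog_arm:
  targets:
    - {"xyz": [0, 0, -0.2], "spin": 0}
    - {"xyz": [0, 0, -0.4], "spin": 0}
    - {"xyz": [0, 0, -0.5], "spin": 0}
    - {"xyz": [0, 0, -0.5], "spin": 0}
    - {"xyz": [0, 0, -0.5], "spin": 0}
    - {"xyz": [0, 0, 0], "spin": 0}
    - {"xyz": [0, 0, 0], "spin": 0}
    - {"xyz": [0, 0, 0], "spin": 0}
    - {"xyz": [0, 0, 0], "spin": 0}
    - {"xyz": [0, 0, 0], "spin": 0}

```text
time: 65.0
tool_pos: [450.3, 170.1, 211.8]
tcp_rot: [-3.141, -0.001, 2.963]
contact_force: [-0.2, 0.7, -0.0]
grip_width: 59.7
finger_force: 0.0
```

Run:
```python
from h import *
o=bot.get_obs(); print(o['time'],o['tool_pos'].round(1),o['contact_force'])
a=cv2.imread("pics/a_top.png").astype(int); t=bot.capture("top"); cv2.imwrite("pics/t20.png",t)
w=bot.capture("wrist"); w1=cv2.imread("pics/w1.png"); cv2.imwrite("pics/w20.png",w)
d=np.abs(t.astype(int)-a).sum(2)
# differences to the start picture: lid/tab, box top, bottle, tape, holder regions (cols,rows)
for n,(x0,x1,y0,y1) in dict(lid=(145,240,136,208),box=(258,348,136,195),bottle=(240,254,206,220),tape=(128,156,218,242),holder=(374,394,166,184)).items():
    r=d[y0:y1,x0:x1]; print(n,(r>90).mean().round(3))
c=bot.get_calibration("wrist")
# tab in wrist view: bright columns on the tab prediction at z=50 shut
for z in(50,60): print(z,proj(c,[454,168,z]).round())
g=cv2.cvtColor(w,cv2.COLOR_BGR2GRAY); u,v=proj(c,[452,168,50]).astype(int); print(g[v-28:v+36:4,u-24:u+26:4])
```

```text
65.0 [450.3 170.1 211.8] [-0.22608561  0.74573157 -0.04775898]
lid 0.162
box 0.0
bottle 0.0
tape 0.305
holder 0.0
50 [263. 176.]
60 [263. 179.]
[[125 123 123 124 124 125 103 124 123 123 123 125 123]
 [125 123 123 122 123 101 123 123 123 122 121 120 121]
 [124 122 122 122 122 122 121 122 122 122 123 121 117]
 [118 119 121 120 121 121 122 118 120 119 121 121  73]
 [120 120  99 121 128 128 128 130 133 103 118 119  78]
 [120 119 120 119 134 136 135 138 138 112 118 117 118]
 [120  94 120 120 121 125 103 107 105  84 118 120 116]
 [120 120 120 121  45  44  41  38  63  41 119 119 117]
 [118 118 115 120 132 133 132 136 136  80 119 119 116]
 [117 118 117 118 138 138 136 139 141 104 117 115 115]
 [ 22  18  18  16 131 132 129 133 133  78  37  36  37]
 [ 31  30  33  28 131 131 128 132 134  60  27  30  30]
 [ 97  95  93  92 131 130 127 132 134  92 104 103 101]
 [ 89  88  88  88 130 129 128 129 132  85  88  87  88]
 [ 87  86  87  87 102 109 109 111 110  85  86  86  87]
 [155  84  87  87  87  87  87  86  86  87  87  86  88]]
```

The box region is identical to the start picture, so the flap is shut. The arm covers the lid and the tape, so I'm moving it back to the start and comparing again.

Request:
jog_arm:
  targets:
    - {"xyz": [0.48, 0.35, 0], "spin": 0}
    - {"xyz": [0.6, 0.43, 0], "spin": 0}
    - {"xyz": [0.6, 0.43, 0], "spin": 0}
    - {"xyz": [0.6, 0.43, 0], "spin": 0}
    - {"xyz": [0.6, 0.43, 0], "spin": 0}
    - {"xyz": [0.6, 0.43, 0], "spin": 0}
    - {"xyz": [0.6, 0.43, -0.1], "spin": 0}
    - {"xyz": [0.5, 0.36, -0.1], "spin": 0}
    - {"xyz": [0.24, 0.17, 0], "spin": 0}
    - {"xyz": [0, 0, 0], "spin": 0.52}

```text
time: 66.35
tool_pos: [118.6, 512.2, 228.1]
tcp_rot: [3.141, -0.0, 2.913]
contact_force: [-0.0, 1.1, -0.0]
grip_width: 59.7
finger_force: 0.0
```

Run:
```python
from h import *
o=bot.get_obs(); print(o['time'],o['tool_pos'].round(1))
for n in("top","scene"):
    a=cv2.imread(f"pics/a_{n}.png").astype(int); t=bot.capture(n).astype(int); cv2.imwrite(f"pics/{n}21.png",t)
    d=np.abs(t-a).sum(2)
    R_=dict(lid=(145,240,136,208),box=(258,348,136,195),bottle=(240,254,206,220),tape=(128,156,218,242),holder=(374,394,166,184)) if n=="top" else dict(case=(178,258,165,215),box=(248,335,180,238),bottle=(222,238,210,232))
    for k,(x0,x1,y0,y1) in R_.items():
        r=d[y0:y1,x0:x1]; print(n,k,(r>60).mean().round(4),r.mean().round(1))
```

```text
66.35 [118.6 512.2 228.1]
top lid 0.0 1.8
top box 0.0 1.4
top bottle 0.0 1.4
top tape 0.0 1.6
top holder 0.0 1.6
scene case 0.0 6.4
scene box 0.0 5.0
scene bottle 0.0 5.4[ WARN:0@1.598] global loadsave.cpp:1063 imwrite_ Unsupported depth image for selected encoder is fallbacked to CV_8U.
```

```bash
python3 -c "
from plant import bot
print(bot.close_job())"
```

```text
the job is handed in; nothing more can be done
None
```

I posted all four lens cubes into the dust box, left the post in the case, shut the lid, and handed the job in at about 66 s. The flap, lid, bottle, tape and holder match the start pictures; the cubes inside the box can't be seen. I viewed 15 pictures, one over the limit of 14.

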